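Load and pin the piston deburring jig

ROBOT

A 7-joint arm with a two-finger parallel gripper is mounted at the origin on the work surface. World frame = base frame: x ahead of the robot, y to its left, z up, the work surface at z = 0. Lengths are in m, angles in rad, forces in N, time in s.
With the tool pointing down it reaches from about 0.4 to 0.85 m from the base axis. Payload 10.4 kg.
Tool frame: the origin (TCP) lies midway between the tips of the shut fingers; the grasp point (between the pads) lies 19 mm behind it; z points along the fingers, x is the direction in which the jaws open and shut, and the axes are right-handed (so a half turn about z gives the same grasp; the last joint's range is limited). The gripper opens to 85 mm and grips with 20 to 120 N. Pads are 22 mm wide; open, the fingers measure 114 mm over their backs; the gripper's body (76 mm by 85 mm) begins 54 mm behind the grasp point. The pads swing forward as they close: fully open they stand 13 mm farther back than shut.
Start: joints at [1.218, 0.332, -0.065, 1.46, 0.022, 1.35, -0.088], TCP at [0.202, -0.591, 0.192] pointing down, gripper open.
Joint ranges: [-2.6, 2.6], [-0.5, 2.12], [-1.47, 1.34], [0.16, 2.42], [-1.27, 4.41], [0.06, 2.06], [-2.6, 2.6]. Speed limits (rad/s): [2.22, 2.22, 2.79, 2.79, 3.14, 3.14, 3.14].

INTERFACE

Orientations are given as a rotation vector (axis times angle).
In Python, from plant import bot, optics, job, nets gives the robot as it stands.
- The arm moves only by the tool jog_arm, never from a script. Its argument "plan" is one flat list of numbers, 7 for each row, row after row: the turn, a rotation vector about the tool's x, y, z in units of 8 degrees (1.0 is 8 degrees), then the shift along the tool's x, y, z in units of 0.06 m (1.0 is 0.06 m), then the gripper command: -1 is shut, 1 is fully open, values between are in proportion. A call has 1 to 20 rows; each row shifts and turns the commanded pose from where the row before left it, along the tool's axes as they then stand; what a row does not reach is not made up. A row lasts 1/8 s, in which the tool goes at most 62.5 mm and 10.7 degrees, less where a joint would pass 70% of its speed; a pose out of reach is approached as far as the arm can. A call with a number of a shift or a turn outside -1 to 1 is refused whole. A call with a gripper value outside its range is refused whole. The fingers move at their own pace and stop on an object; "squeeze" is the grip in N (left out, the last holds). Time passes only in rows, so rows that do not move let the fingers close. It gives the time, the measured TCP pose, the force and the opening at its end, in the units of the state.
- bot.get_obs(): the state, without advancing time (a new reading comes with each control period).
- optics.read_camera(name): name is "scene" or "top" or "wrist"; returns the picture (384x512x3 uint8, red, green, blue); there is no depth.
- optics.calibration(name): a dict with "K" (3x3 intrinsics, pixels), "R" (3x3) and "t" (3): a world point X has camera coordinates R X + t; the wrist camera has in their place "tool_from_camera" (4x4, takes a point from camera to tool coordinates, whose origin is the TCP and whose axes are the tool frame's). Camera axes: x right, y down, z forward; pixel columns grow to the right and rows downward; lengths in m; the calibration is good to about 2 mm. A picture is of the moment at which its call begins: read the wrist's pose just before it. calibration takes no time and is no camera call.
- job.sign_off(): hands the job in, once; it reports no verdict.
Trained networks look in the newest picture that a camera, given by its name, has taken for a name from the list of things; names that differ only in an ending like _2 or _b are one class to them, and where a whole thing is asked for, a point or a joint stands for the part that bears it (a point fixed in the world has none). Each returns a list of dicts, best first, with "conf" (0 to 1); they miss things now and then, are a little off and sometimes report something else, mostly with a low value. They report only what shows in the picture. A call takes as long as a camera call. They do not tell look-alikes from the thing itself.
- nets.recognise(camera, thing): "position" ([x, y, z] in m, in the coordinates of the camera as it stood for that picture, good to about 4 mm: the middle of the surface that is visible of it).
- nets.silhouettes(camera, thing): "region" (384x512 bool, what is visible of it).
The state is a dict: "t": time; "qpos": joint angles; "qvel": joint speeds; "tau": joint torques, N m; "position": TCP position; "orientation": TCP orientation; "force": force on the tool from outside, world axes, zero at the start; "moment": the same for the moment, N m; "grip_width": finger opening in m.
Only numpy, scipy, OpenCV 4.12 (cv2) and the standard library are available. Lean on these libraries where they do the work, as an engineer would, in place of code of your own. Each camera call takes 0.05 s, during which the arm holds its last target.

TASK

Load the deburring jig: slide the piston along the slotted track, under its lips, all the way to the end stop, then swing the hinged plate fully shut over it. Take the pin from its stand, push it down through the spring-loaded bush of the plate into the post below, and finish while still holding the pin pushed down, the bush pressed all the way in against its spring so that the jig stays pressed shut. Leave the spare pistons, the crate and the hand tool alone.

Things in the scene. Friction and masses are not known exactly. Their poses are not given: they have to be found in the camera images.
- jig: Fixed jig, base plate 8 mm thick. Origin on the bench below the axis of the piston when home; x along the track to the end stop, away from the robot; y to the hinge; z up. Base: x -145 to 50, y -70 to 77 mm. Hinge block: y 54 to 74, x +-45, 76 mm high. A gripper that closes along x has free room at the piston; above the rails (20 mm high) nothing else stands along the track.
- track_end (a point): Point on the track's floor, 8 mm above the bench, on the piston's axis when it is home (jig x = 0, y = 0), its foot against the end stop (16 mm high above the bench). The track is two rails along jig x, -144 to 46 mm, tops 20 mm above the bench, outer faces at y = +-33 mm; their lips, 40 mm apart, overhang the piston's foot.
- piston_center (a point): Centre (half-way up) of the steel piston upright in the track: 42 mm diameter, 66 mm high, 0.3 to 0.5 kg, underside on the track's floor (8 mm above the bench). Foot flange 46 mm wide, 6 mm thick, caught under the lips; 34 mm groove above it. It can only slide along the track or turn; it starts 75 to 105 mm short of home.
- lid (a joint): Angle of the hinged aluminium plate, rad: 0 = fully shut (level, on its stop), 1.57 = upright, at most 2.0. Friction hinge: stays where left; 2 to 4 N at the handle bar moves it. Plate 90 mm (along x) x 124 mm, 10 mm thick; shut it lies 78 to 88 mm above the bench, 4 mm over the piston, a 27 mm window above it.
- lid_hinge (a point): Middle of the plate's hinge axis, which runs along the jig's x axis, 83 mm above the bench at jig y = +62 mm. Opening lifts the plate's -y edge up and over towards +y.
- handle_bar (a point): Middle of the round steel handle bar at the plate's free edge: 12 mm diameter, parallel to the hinge axis, 162 mm from the hinge axis, 62 mm free between two ears, 30 mm free between bar and plate. Shut: at jig y = -100 mm, 83 mm above the bench. It can be pinched from above at any plate angle and turns between the fingers.
- bush_mouth (a point): Centre of the upper mouth of the spring-loaded ring (bush) on the plate, above the post when the plate is shut: 22 mm outer diameter, hole 12.8 mm. Plate shut and bush free, the mouth is 102 mm above the bench, over jig x = 0, y = -47 mm. The hole through the plate below is 14 mm.
- bush (a joint): How far the bush is pressed in towards the plate, m: 0 = free, 0.006 = fully down on its stop. It starts to move at 4 N and is fully down at 9 N; it springs back when let go.
- post_hole (a point): Centre of the mouth of the post's upright blind hole, on top of the post, 75 mm above the bench: 13 mm diameter, 55 mm deep, chamfered.
- pin_grip (a point): Centre of the grip of the steel pin (0.1 kg); z runs from tip to grip. Shank 10 mm diameter, 52 mm long, chamfered; flange 30 mm diameter, 5 mm thick; grip 22 mm diameter, 38 mm long. This point is 77 mm above the tip, 25 above the flange's underside, 18 below the top. Starts upright in its stand, flange on it. In place, bush fully down: 121 mm above the bench.
- pin_tip (a point): Lower tip of the pin's shank, on its axis.
- stand: Fixed black block 70 x 70 mm, 56 mm high, on the bench, to the robot's left or right, in whose middle hole the pin stands. Origin at the centre of its underside.
- crate: Bystander: fixed blue crate 120 x 120 mm, 50 mm high, with piston blanks in it, on the side opposite the pin stand. Origin at the centre of its underside.
- spare1: Bystander: spare piston like the other one, standing on the bench, left. Origin at the centre of its underside.
- spare2: Bystander: spare piston, standing on the bench, right. Origin at the centre of its underside.
- deburrer: Bystander: hand tool 170 mm long lying on the bench beyond the jig. Origin under its middle.
Not all that is in view belongs to the job. Leave any pink look-alike of the part that bears pin_grip alone.

How it is judged:
By the outcome, as a careful person would: the job done as asked, in the order asked, and still so for the second after the job is handed in, while the arm keeps its last pose, push and grip.
It also fails if it takes over 72 s, if anything falls off the work surface, if the arm or the gripper's body presses on something with over 40 N, if the wrist force passes 120 N, or if a joint passes its speed limit or range.

## Working session

There is one attempt and no reset: what is moved stays moved. The work goes in short steps, Python scripts to look and compute and a tool call to move; the robot and the scene stay as the last step left them, time stands still between calls to the robot, and variables do not carry over. Pictures are saved under pics/ and viewed, and the job is handed in when it is done.

Besides the shell and the picture viewer there is one more tool, called as name(argument=value, ...), one argument or row to a line, values as JSON. jog_arm: Moves the arm, as the interface text tells. Its arguments: {"type":"object","properties":{"plan":{"type":"array"},"squeeze":{"type":"number"}},"required":["plan"]}

```bash
mkdir -p pics; ls
cat > h.py <<'E'
import numpy as np, cv2
from scipy.spatial.transform import Rotation as Ro
from plant import bot, optics, job, nets
def save(n,img,s=1.5):
    cv2.imwrite('pics/'+n,cv2.resize(img[:,:,::-1],None,fx=s,fy=s,interpolation=cv2.INTER_CUBIC))
E
python3 - <<'E'
from h import *
o=bot.get_obs();print(o)
for c in("scene","top","wrist"):
    save(c+'0.png',optics.read_camera(c));print(c,optics.calibration(c))
E
```

```text
pics
{'t': 0.0, 'qpos': array([ 1.21840317,  0.3328658 , -0.06467094,  1.4609606 ,  0.02160336,
        1.34991945, -0.08847649]), 'qvel': array([ 0.00102482, -0.00011381, -0.00048919, -0.00086514, -0.00213326,
       -0.00023371, -0.00071821]), 'tau': array([-3.12853138e-05, -6.25450087e+01,  4.93052183e-02, -3.91589999e+01,
        1.62690767e-02,  1.01172557e-02, -6.07309062e-05]), 'position': array([ 0.20223278, -0.59090401,  0.1912105 ]), 'orientation': array([-2.55534067e+00,  1.82618130e+00,  1.93470064e-03]), 'force': array([-0.3047049 ,  0.13417674,  0.29065696]), 'moment': array([-0.02825143,  0.04528161,  0.00325399]), 'grip_width': 0.08571843965891181}
scene {'K': array([[444.68518074,   0.        , 258.47760458],
       [  0.        , 444.68518074, 193.68425531],
       [  0.        ,   0.        ,   1.        ]]), 'R': array([[-0.72068982,  0.69325271, -0.00262116],
       [ 0.44473389,  0.45942827, -0.76885462],
       [-0.53180631, -0.55527142, -0.63941825]]), 't': array([ 0.40645099, -0.17552001,  1.58036735])}
top {'K': array([[369.21889257,   0.        , 256.75630771],
       [  0.        , 369.21889257, 190.56675482],
       [  0.        ,   0.        ,   1.        ]]), 'R': array([[-0.02977199, -0.99953831, -0.00606512],
       [-0.98792619,  0.03034798, -0.15192384],
       [ 0.15203776,  0.00146882, -0.98837359]]), 't': array([0.02049847, 0.56593785, 1.18887079])}
wrist {'K': array([[327.47981119,   0.        , 256.18485862],
       [  0.        , 327.47981119, 188.30126381],
       [  0.        ,   0.        ,   1.        ]]), 'tool_from_camera': array([[ 9.99999981e-01, -1.88256271e-04,  4.28911560e-05,
        -2.73624175e-05],
       [ 1.69801170e-04,  9.63203667e-01,  2.68772521e-01,
        -6.92797030e-02],
       [-9.19110313e-05, -2.68772508e-01,  9.63203681e-01,
        -1.81929656e-01],
       [ 0.00000000e+00,  0.00000000e+00,  0.00000000e+00,
         1.00000000e+00]])}
```

View pics/scene0.png

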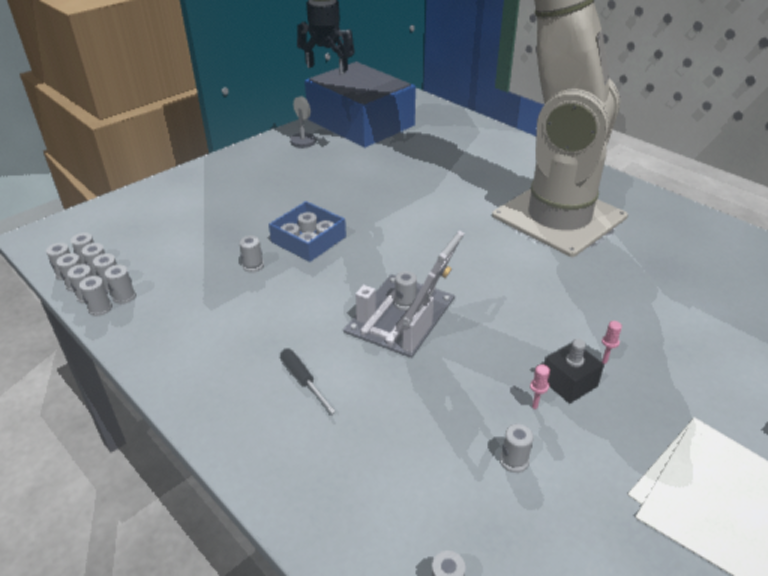

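View pics/top0.png

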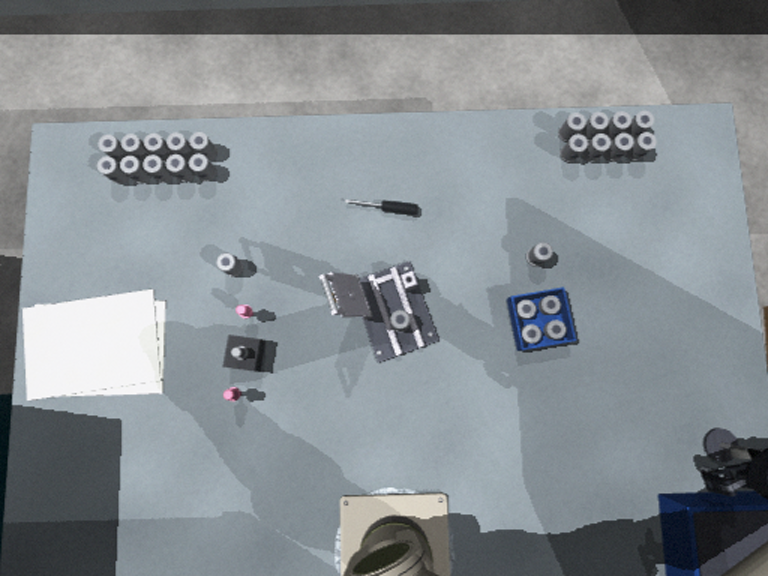

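View pics/wrist0.png

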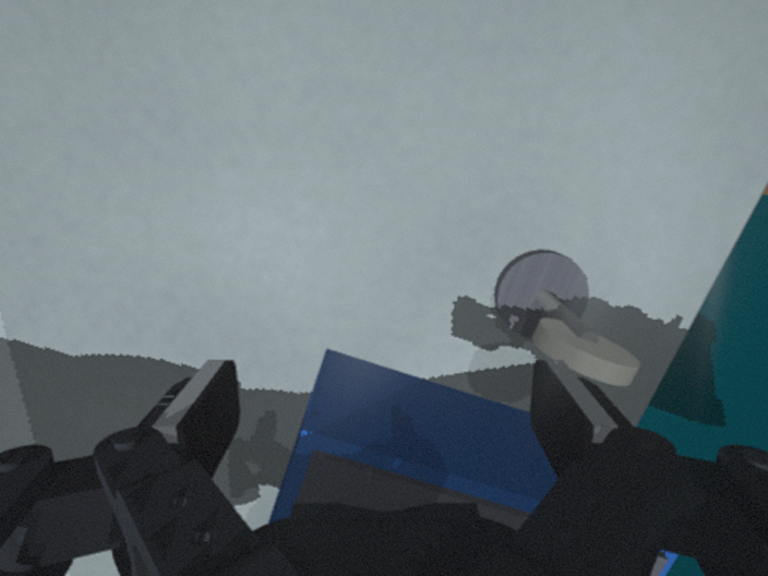

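```bash
cat >> h.py <<'E'
def ray(cam,u,v):
    c=optics.calibration(cam);R,t=c['R'],c['t']
    d=R.T@np.linalg.solve(c['K'],[u,v,1.]);return -R.T@t,d
def atz(cam,u,v,z):
    o,d=ray(cam,u,v);return o+d*(z-o[2])/d[2]
def proj(cam,X):
    c=optics.calibration(cam);p=c['K']@(c['R']@np.asarray(X)+c['t']);return p[:2]/p[2]
def towrld(cam,p,obs=None):
    c=optics.calibration(cam)
    if cam!='wrist': return c['R'].T@(np.asarray(p)-c['t'])
    T=c['tool_from_camera'];q=T[:3,:3]@p+T[:3,3]
    return Ro.from_rotvec(obs['orientation']).apply(q)+obs['position']
E
python3 - <<'E'
from h import *
for c,(u0,v0,u1,v1) in dict(top=(205,165,305,250),scene=(220,145,320,240)).items():
    im=optics.read_camera(c); save(c+'c.png',im[v0:v1,u0:u1],6)
    for n in ['jig','piston_center','lid','handle_bar','bush_mouth','post_hole','pin_grip','stand','crate','spare1','track_end']:
        try:
            r=nets.recognise(c,n)
            print(c,n,[(round(d['conf'],2),towrld(c,d['position']).round(3).tolist()) for d in r[:3]])
        except Exception as e: print(c,n,e)
print(bot.get_obs()['t'])
E
```

```text
top jig []
top piston_center [(0.42, [0.489, -0.02, 0.074])]
top lid [(0.9, [0.534, 0.086, 0.18])]
top handle_bar [(0.67, [0.529, 0.087, 0.179])]
top bush_mouth []
top post_hole [(0.73, [0.523, 0.006, 0.006])]
top pin_grip [(0.63, [0.513, 0.303, 0.087]), (0.43, [0.342, 0.333, 0.085])]
top stand [(0.91, [0.428, 0.307, 0.055])]
top crate [(0.69, [0.486, -0.347, 0.034]), (0.25, [0.52, 0.004, 0.01])]
top spare1 [(0.79, [0.631, -0.338, 0.066]), (0.53, [0.627, 0.343, 0.071])]
top track_end [(0.85, [0.523, 0.004, 0.009])]
scene jig [(0.77, [0.562, 0.025, 0.022])]
scene piston_center [(0.85, [0.503, -0.019, 0.056])]
scene lid [(0.65, [0.557, 0.102, 0.192]), (0.17, [0.487, -0.332, 0.038])]
scene handle_bar [(0.64, [0.555, 0.106, 0.186]), (0.36, [0.504, -0.017, 0.056])]
scene bush_mouth [(0.71, [0.554, 0.101, 0.194])]
scene post_hole [(0.63, [0.561, 0.024, 0.022])]
scene pin_grip [(0.75, [0.352, 0.338, 0.069]), (0.57, [0.44, 0.322, 0.08]), (0.51, [0.519, 0.311, 0.07])]
scene stand [(0.89, [0.45, 0.333, 0.052]), (0.6, [0.639, 0.356, 0.054])]
scene crate [(0.77, [0.486, -0.334, 0.037]), (0.48, [0.451, 0.33, 0.048])]
scene spare1 [(0.89, [0.641, -0.332, 0.041]), (0.77, [0.641, 0.356, 0.054])]
scene track_end [(0.91, [0.56, 0.027, 0.021]), (0.64, [0.556, 0.1, 0.189])]
1.35
```

View pics/topc.png

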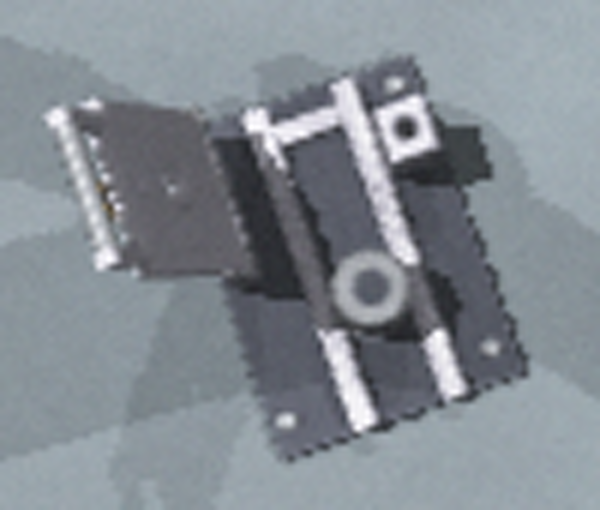

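View pics/scenec.png

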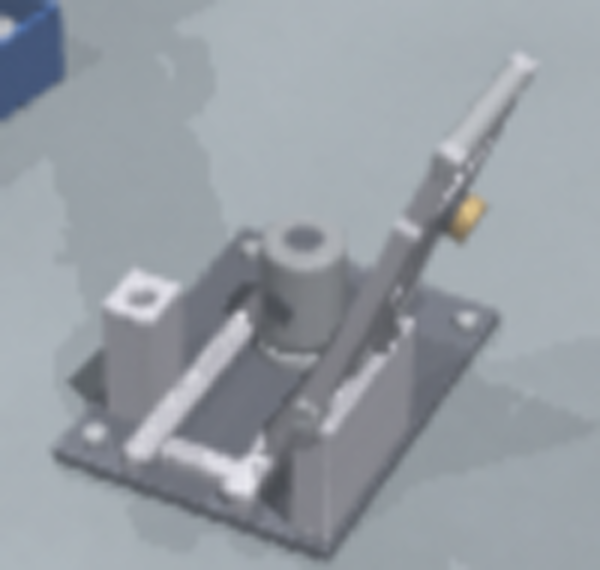

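```bash
cat > fit.py <<'E'
from h import *
from scipy.optimize import least_squares
T=[((-145,77,8),290,462),((-145,-70,8),528,372),((50,-70,8),418,58),((0,-47,75),408,128),((-144,26.5,20),365,428),((-144,-26.5,20),455,393),((46,26.5,20),257,120),((46,-26.5,20),345,83),('p',370,288),('h',82,190)]
S=[((50,-70,8),57,455),((50,77,8),330,552),((-145,77,8),497,318),((0,-47,75),142,297),('p',304,238),('h',488,107)]
def X(p,k):
    x,y,a,xp,th=p
    if k=='p':k=(xp,0,74)
    if k=='h':k=(0,62-162*np.cos(th),83+162*np.sin(th))
    k=np.array(k)/1000 if k[0] is not None else k
    c,s=np.cos(a),np.sin(a);return np.array([x+c*k[0]-s*k[1],y+s*k[0]+c*k[1],k[2]])
def res(p,full=False):
    r=[proj('top',X(p,k))-[205+u/6,165+v/6] for k,u,v in T]+[proj('scene',X(p,k))-[220+u/6,145+v/6] for k,u,v in S]
    return np.array(r) if full else np.ravel(r)
f=least_squares(res,[.55,.02,.3,-90,1.9],x_scale=[.01,.01,.1,10,.1],loss='soft_l1')
print(f.x.round(4),'deg',np.degrees(f.x[2]));print(res(f.x,True).round(1).tolist())
for n,k in dict(piston='p',bar='h',bush=(0,-47,102)).items():print(n,X(f.x,k).round(4))
E
python3 fit.py
python3 - <<'E'
from h import *
im=optics.read_camera('top'); save('tpin.png',im[195:275,140:195],8)
im=optics.read_camera('scene'); save('spin.png',im[205:280,340:420],8)
E
```

```text
[ 5.59300e-01 -4.10000e-03  3.15400e-01 -7.42655e+01  1.93050e+00] deg 18.070436644999408
[[-1.2, -0.1], [0.1, 0.1], [-1.5, -0.8], [-0.4, -0.0], [0.4, 0.1], [0.3, 0.5], [-0.7, -1.4], [-0.7, -0.4], [0.2, -0.4], [0.5, 0.1], [-0.7, -1.8], [-0.1, -0.8], [0.6, -2.3], [0.2, -0.9], [-0.0, -0.5], [-0.1, 0.9]]
piston [ 0.4887 -0.0271  0.074 ]
bar [0.5224 0.1091 0.2346]
bush [ 0.5739 -0.0487  0.102 ]
```

View pics/tpin.png

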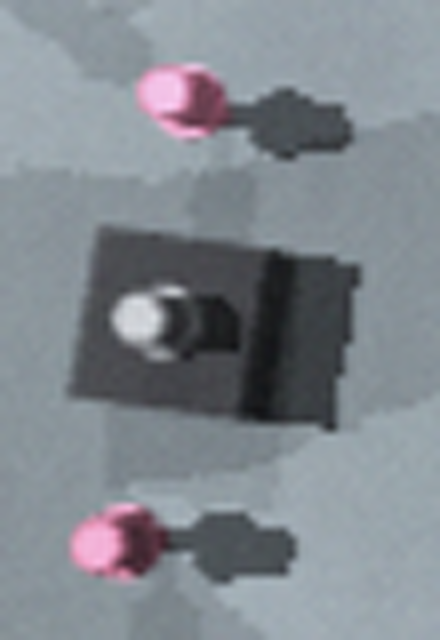

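View pics/spin.png

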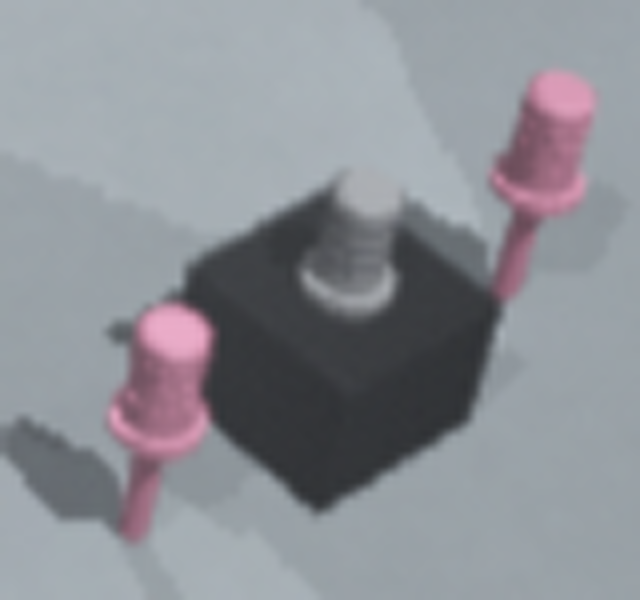

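```bash
cat >> h.py <<'E'
def yaw(o): 
    x=Ro.from_rotvec(o['orientation']).as_matrix()[:,0];return np.degrees(np.arctan2(x[1],x[0]))
def target(pos,yawdeg,o=None):
    """down-pointing target; turn and shift, in row units (turn first, then shift in the turned frame)"""
    o=o or bot.get_obs();R0=Ro.from_rotvec(o['orientation'])
    a=np.radians(yawdeg);M=np.array([[np.cos(a),np.sin(a),0],[np.sin(a),-np.cos(a),0],[0,0,-1]])
    R1=Ro.from_matrix(M);turn=np.degrees((R0.inv()*R1).as_rotvec())/8
    sh=R1.inv().apply(np.asarray(pos)-o['position'])/.06
    print('t',round(o['t'],2),'pos',o['position'].round(4),'yaw',round(yaw(o),2),'F',o['force'].round(1),'w',round(o['grip_width'],4))
    print(' turn(8deg)',turn.round(3),' shift(60mm)',sh.round(3))
E
python3 - <<'E'
from h import *
def tri(a,b):
    (o1,d1),(o2,d2)=ray('top',*a),ray('scene',*b)
    A=np.stack([d1,-d2],1);s=np.linalg.lstsq(A,o2-o1,rcond=None)[0]
    return o1+s[0]*d1,o2+s[1]*d2
print('pin top',tri((157.25,234.75),(386.4,228.1)), atz('top',157.25,234.75,.099),atz('scene',386.4,228.1,.099))
target([.49,-.03,.20],18.07)
E
```

```text
pin top (array([0.42740206, 0.31935158, 0.09769399]), array([0.42702783, 0.31988859, 0.09782509])) [0.42734768 0.31899486 0.099     ] [0.42821119 0.32042642 0.099     ]
t 1.45 pos [ 0.2024 -0.5914  0.192 ] yaw -71.11 F [ 0.  -0.4  0.3] w 0.0855
 turn(8deg) [ 1.0000e-03 -1.0000e-03 -1.1147e+01]  shift(60mm) [ 7.459 -7.408 -0.133]
```

jog_arm(
  plan=[0,0,-0.929,0,0,0,1,0,0,-0.929,0,0,0,1,0,0,-0.929,0,0,0,1,0,0,-0.929,0,0,0,1,0,0,-0.929,0,0,0,1,0,0,-0.929,0,0,0,1,0,0,-0.929,0,0,0,1,0,0,-0.929,0,0,0,1,0,0,-0.929,0,0,0,1,0,0,-0.929,0,0,0,1,0,0,-0.929,0,0,0,1,0,0,-0.929,0,0,0,1,0,0,0,0.678,-0.673,-0.02,1,0,0,0,0.678,-0.673,-0.02,1,0,0,0,0.678,-0.673,-0.02,1,0,0,0,0.678,-0.673,-0.02,1,0,0,0,0.678,-0.673,-0.02,1,0,0,0,0.678,-0.673,-0.02,1,0,0,0,0.678,-0.673,-0.02,1],
)

```text
t: 3.82
position: [0.3861, -0.2326, 0.2008]
orientation: [3.102, 0.493, 0.001]
force: [1.2, 0.3, -0.2]
grip_width: 0.0855
```

jog_arm(
  plan=[0,0,0,0.69,-0.673,0,1,0,0,0,0.69,-0.673,0,1,0,0,0,0.69,-0.673,0,1,0,0,0,0.69,-0.673,0,1,0,0,0,0,0,0,1],
)

```text
t: 4.45
position: [0.4938, -0.0244, 0.2007]
orientation: [-3.099, -0.505, -0.002]
force: [-1.4, 0.3, -0.7]
grip_width: 0.0855
```

Run:
```python
from h import *
o=bot.get_obs();print(o['position'],yaw(o),o['qpos'].round(2))
im=optics.read_camera('wrist');save('w1.png',im)
for n in ['piston_center','post_hole','track_end','lid','handle_bar']:
    r=nets.recognise('wrist',n);print(n,[(round(d['conf'],2),towrld('wrist',d['position'],o).round(3).tolist()) for d in r[:3]])
```

```text
[ 0.49383521 -0.02440358  0.20072647] 18.502301359559258 [ 0.77  0.11 -0.86  1.75  0.08  1.32  0.22]
piston_center [(0.76, [0.49, -0.021, 0.074])]
post_hole [(0.93, [0.527, 0.043, 0.079])]
track_end [(0.7, [0.528, 0.045, 0.075])]
lid [(0.83, [0.536, 0.082, 0.186])]
handle_bar [(0.64, [0.534, 0.086, 0.189])]
```

View pics/w1.png

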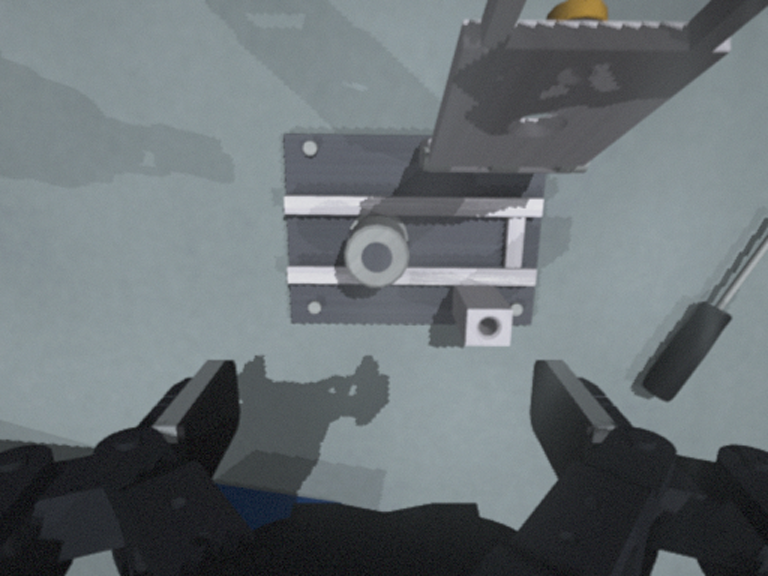

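```bash
cat > fit2.py <<'E'
from fit import *
W=[((-145,77,8),285,133),((-145,-70,8),291,324),((50,-70,8),532,323),((0,-47,75),489,326),((-144,26.5,20),285,206),((-144,-26.5,20),288,275),((46,26.5,20),543,207),((46,-26.5,20),536,276),('p',378,257)]
P0=np.array([.49383521,-.02440358,.20072647]);
O0=Ro.from_euler('z',18.5023,degrees=True)*Ro.from_euler('x',180,degrees=True)
C=optics.calibration('wrist');TC=C['tool_from_camera']
def pw(Xw):
    q=O0.inv().apply(Xw-P0);c=TC[:3,:3].T@(q-TC[:3,3]);p=C['K']@c;return p[:2]/p[2]
def rw(p,full=False):
    r=np.array([pw(X(p,k))-[u/1.5,v/1.5] for k,u,v in W]);return r if full else r.ravel()
p0=f.x
# wrist only with xp (lid fixed)
g=least_squares(lambda q:rw(np.r_[q,p0[4]]),p0[:4],x_scale=[.01,.01,.1,10]);print('wrist',g.x.round(4),np.degrees(g.x[2]));print(rw(np.r_[g.x,p0[4]],True).round(1).tolist())
h=least_squares(lambda p:np.r_[res(p)/.8,rw(p)/1.0],p0,x_scale=[.01,.01,.1,10,.1],loss='soft_l1');print('all',h.x.round(4),np.degrees(h.x[2]))
for q in (np.r_[g.x,p0[4]],h.x):
  for n,k in dict(piston='p',bar='h',bush=(0,-47,102),hinge=(0,62,83)).items():print(n,X(q,k).round(4))
E
python3 fit2.py
```

```text
[ 5.59300e-01 -4.10000e-03  3.15400e-01 -7.42655e+01  1.93050e+00] deg 18.070436644999408
[[-1.2, -0.1], [0.1, 0.1], [-1.5, -0.8], [-0.4, -0.0], [0.4, 0.1], [0.3, 0.5], [-0.7, -1.4], [-0.7, -0.4], [0.2, -0.4], [0.5, 0.1], [-0.7, -1.8], [-0.1, -0.8], [0.6, -2.3], [0.2, -0.9], [-0.0, -0.5], [-0.1, 0.9]]
piston [ 0.4887 -0.0271  0.074 ]
bar [0.5224 0.1091 0.2346]
bush [ 0.5739 -0.0487  0.102 ]
wrist [ 5.62500e-01 -3.10000e-03  3.16400e-01 -7.46517e+01] 18.12998721926672
[[-1.3, 0.3], [0.6, -0.7], [0.2, 0.9], [0.4, 0.5], [-0.3, -0.7], [-0.1, -0.1], [0.1, -0.3], [0.4, 0.2], [0.0, -0.0]]
all [ 5.61700e-01 -3.00000e-03  3.19100e-01 -7.43409e+01  1.93280e+00] 18.28212671325586
piston [ 0.4915 -0.0263  0.074 ]
bar [0.5254 0.11   0.2346]
bush [ 0.5771 -0.0477  0.102 ]
hinge [0.5432 0.0559 0.083 ]
piston [ 0.4911 -0.0264  0.074 ]
bar [0.5243 0.1103 0.2345]
bush [ 0.5764 -0.0477  0.102 ]
hinge [0.5423 0.0558 0.083 ]
```

Run:
```python
from h import *
target([.491,-.0264,.045],18.2)
```

```text
t 4.75 pos [ 0.4924 -0.0307  0.2004] yaw 17.95 F [-0.   0.2  0.8] w 0.0857
 turn(8deg) [ 0.004  0.001 -0.031]  shift(60mm) [-1.00e-03 -7.50e-02  2.59e+00]
```

jog_arm(
  plan=[0,0,-0.03,0,-0.075,0.6,1,0,0,0,0,0,0.6,1,0,0,0,0,0,0.6,1,0,0,0,0,0,0.5,1,0,0,0,0,0,0.29,1,0,0,0,0,0,0,1,0,0,0,0,0,0,1],
)

```text
t: 5.62
position: [0.4921, -0.0252, 0.0461]
orientation: [3.101, 0.499, 0.002]
force: [0.5, 0.6, -0.6]
grip_width: 0.0855
```

Run:
```python
from h import *
o=bot.get_obs();target([.491,-.0264,.045],18.2,o)
save('w2.png',optics.read_camera('wrist'),1.2);save('s2.png',optics.read_camera('scene')[120:250,200:340],4)
```

```text
t 5.62 pos [ 0.4921 -0.0252  0.0461] yaw 18.3 F [ 0.5  0.6 -0.6] w 0.0855
 turn(8deg) [ 0.006 -0.01   0.013]  shift(60mm) [-0.024  0.013  0.019]
```

View pics/w2.png

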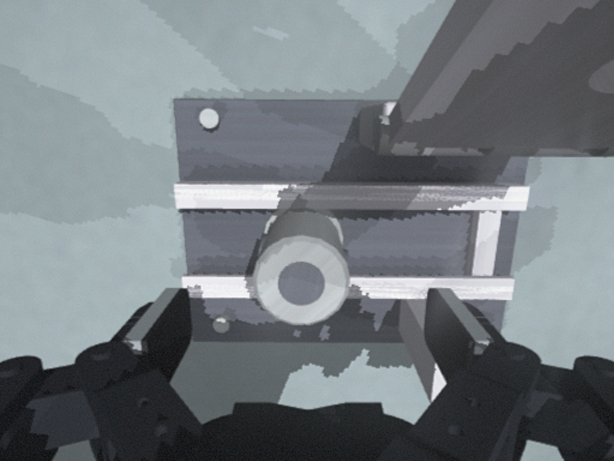

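View pics/s2.png

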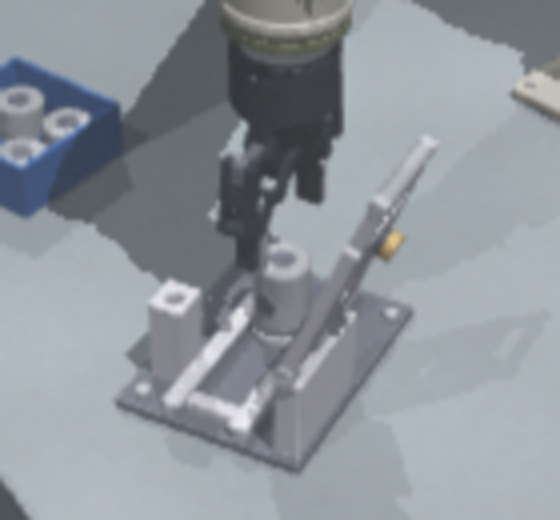

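Run:
```python
from h import *
o=bot.get_obs();C=optics.calibration('wrist');T=C['tool_from_camera']
def pw(X):
    q=Ro.from_rotvec(o['orientation']).inv().apply(np.array(X)-o['position']);c=T[:3,:3].T@(q-T[:3,3]);p=C['K']@c;return p[:2]/p[2]
for n,X in dict(pist=[.491,-.0264,.074],tcp=o['position'],grasp=o['position']+[0,0,.019]).items(): print(n,pw(X)*1.2,(proj('scene',X)-[200,120])*4)
# back-project the seen piston top centre
r=np.linalg.solve(C['K'],[301/1.2,281/1.2,1]);R=Ro.from_rotvec(o['orientation']).as_matrix()
d=R@T[:3,:3]@r;c=o['position']+R@T[:3,3];print(c+d*(.074-c[2])/d[2])
```

```text
pist [301.27964728 284.7003452 ] [281.04946059 258.54289082]
tcp [305.04253978 259.87610096] [280.49752815 289.68955193]
grasp [304.88385518 274.93540683] [280.86732776 269.51430921]
[ 0.49036054 -0.02482092  0.074     ]
```

jog_arm(
  plan=[0,0,0,-0.02,0,0,-1,0,0,0,0,0,0,-1,0,0,0,0,0,0,-1,0,0,0,0,0,0,-1,0,0,0,0,0,0,-1,0,0,0,0,0,0,-1,0,0,0,0,0,0,-1,0,0,0,0,0,0,-1],
  squeeze=30,
)

```text
t: 6.72
position: [0.4902, -0.0254, 0.045]
orientation: [3.101, 0.5, 0.0]
force: [-0.6, 0.2, 0.1]
grip_width: -0.0004
```

Run:
```python
from h import *
o=bot.get_obs();print(o['position'],o['grip_width'],o['force'])
save('w3.png',optics.read_camera('wrist'),1.2);save('s3.png',optics.read_camera('scene')[120:250,200:340],4);save('t3.png',optics.read_camera('top')[140:260,190:320],5)
```

```text
[ 0.49017722 -0.02542562  0.04499745] -0.0003567004490753921 [-0.60500169  0.15085486  0.06138773]
```

View pics/w3.png

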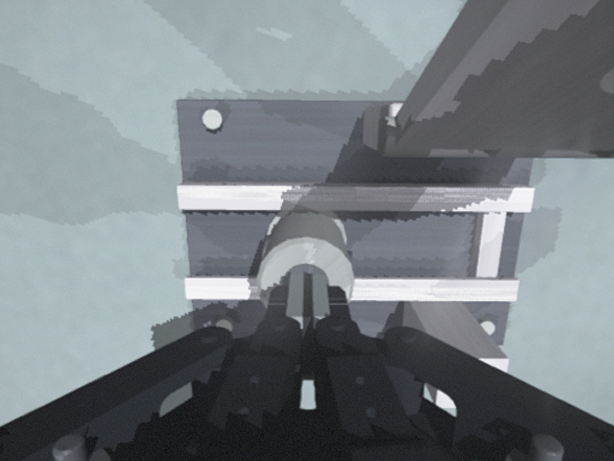

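View pics/s3.png

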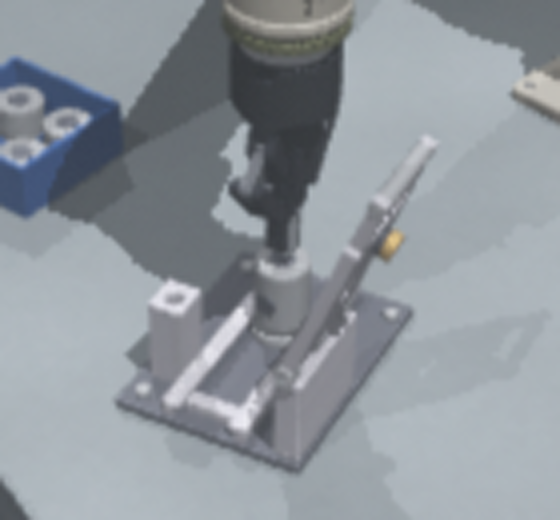

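View pics/t3.png

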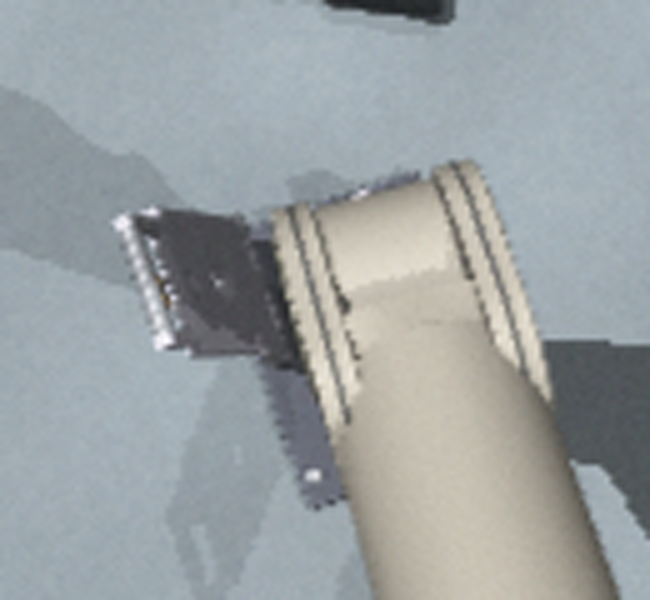

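Run:
```python
from h import *
w=optics.read_camera('wrist')[150:290,180:330];s=optics.read_camera('scene')[165:215,250:300]
save('w4.png',w,5);save('s4.png',s,12)
for n in ['piston_center']:
  for c in('wrist','scene'):
    optics.read_camera(c);o=bot.get_obs();r=nets.recognise(c,n);print(c,[(round(d['conf'],2),towrld(c,d['position'],o).round(3).tolist()) for d in r[:3]])
```

```text
wrist [(0.69, [0.486, -0.014, 0.072])]
scene [(0.79, [0.503, -0.02, 0.056])]
```

View pics/w4.png

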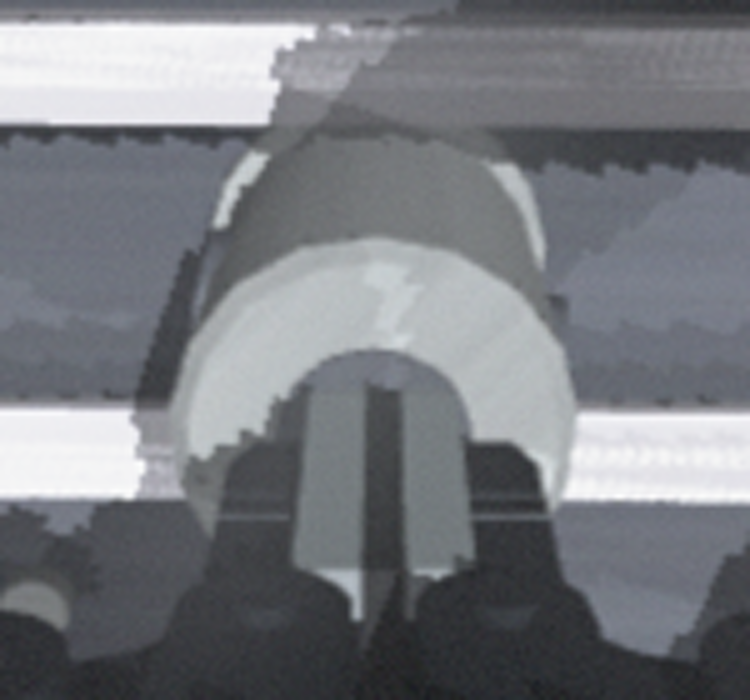

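View pics/s4.png

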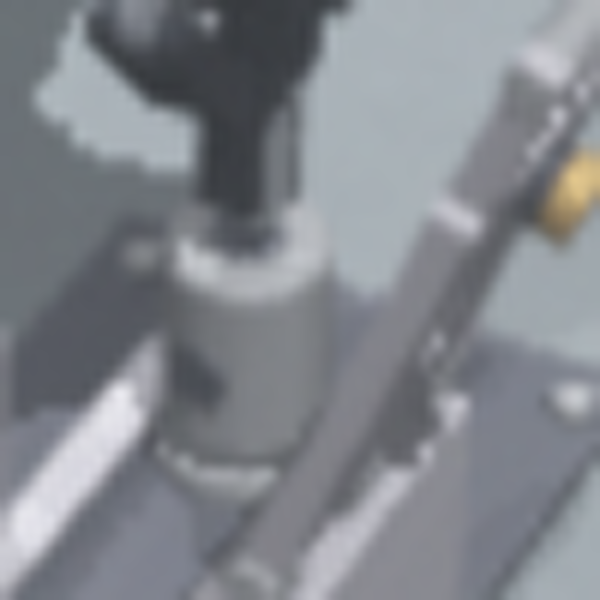

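jog_arm(
  plan=[0,0,0,0,0,-0.5,-1,0,0,0,0,0,-0.5,-1,0,0,0,0,0,0,-1,0,0,0,0,0,0,-1],
)

```text
t: 7.68
position: [0.4899, -0.0256, 0.1045]
orientation: [3.101, 0.5, -0.001]
force: [-0.1, -0.3, -0.2]
grip_width: 0.0002
```

Run:
```python
from h import *
o=bot.get_obs();print(o['position'])
w=optics.read_camera('wrist')[130:290,180:330];s=optics.read_camera('scene')[140:215,245:320]
save('w5.png',w,4);save('s5.png',s,8)
p=o['position']
for dz in (0,.019,.038,.057): print(dz,(proj('scene',p+[0,0,dz])-[245,140])*8)
```

```text
[ 0.48985907 -0.02557527  0.10451639]
0 [207.22836926 289.75231361]
0.019 [208.04945409 246.99327363]
0.038 [208.88659019 203.39834273]
0.057 [209.7402529  158.94276788]
```

View pics/w5.png

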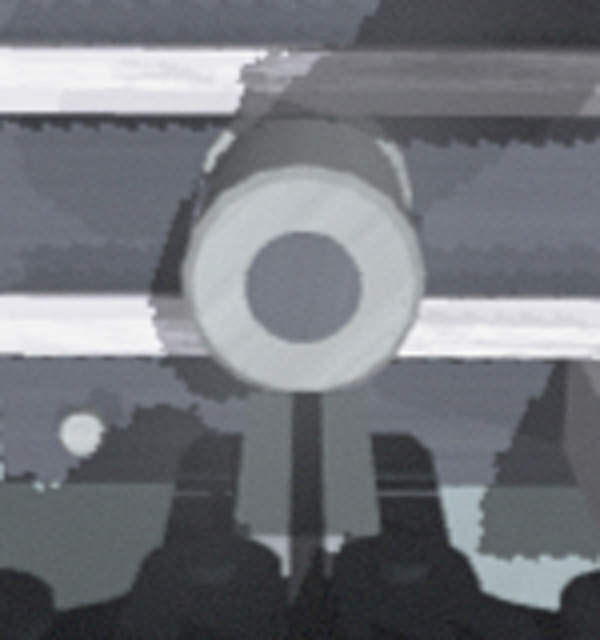

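View pics/s5.png

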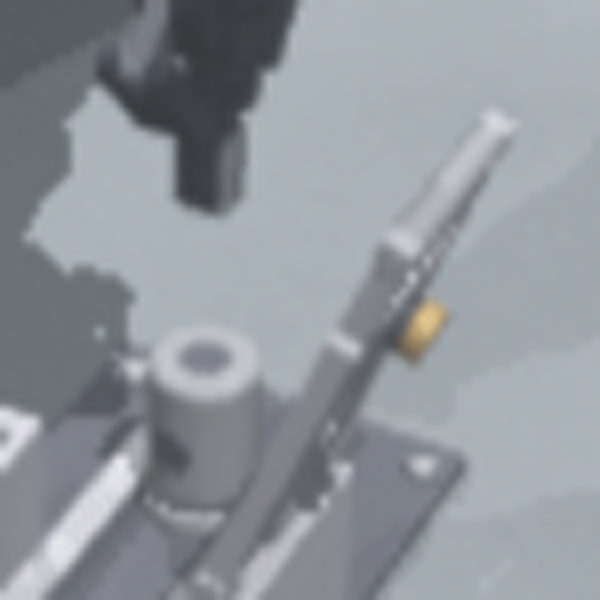

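jog_arm(
  plan=[0,0,0,0,0,0,1,0,0,0,0,0,0,1,0,0,0,0,0,0,1,0,0,0,0,0,0,1,0,0,0,0,0,0,1,0,0,0,0,0,0,1,0,0,0,0,0,0.4,1,0,0,0,0,0,0.4,1,0,0,0,0,0,0.3,1,0,0,0,0,0,0.3,1,0,0,0,0,0,0.26,1,0,0,0,0,0,0,1,0,0,0,0,0,0,1],
)

```text
t: 9.4
position: [0.4906, -0.0253, 0.0058]
orientation: [3.101, 0.5, 0.001]
force: [0.5, -0.5, 0.0]
grip_width: 0.0853
```

Run:
```python
from h import *
o=bot.get_obs();print(o['position'],o['force'],o['grip_width'])
w=optics.read_camera('wrist');s=optics.read_camera('scene')[140:215,245:320]
save('w6.png',w,1.2);save('s6.png',s,8)
```

```text
[ 0.49059483 -0.02532073  0.00584884] [ 0.51622423 -0.45622503  0.03899132] 0.08526002493675501
```

View pics/w6.png

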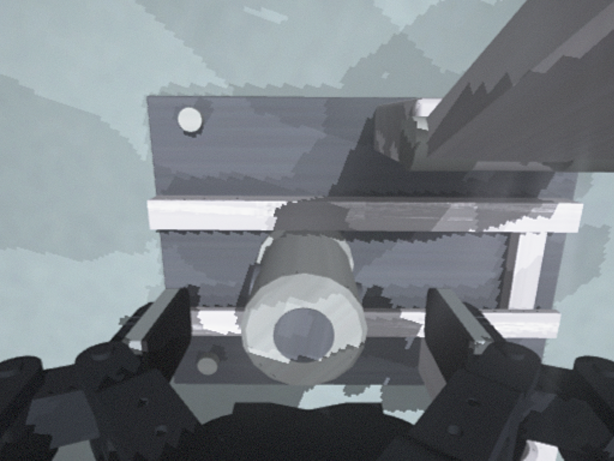

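View pics/s6.png

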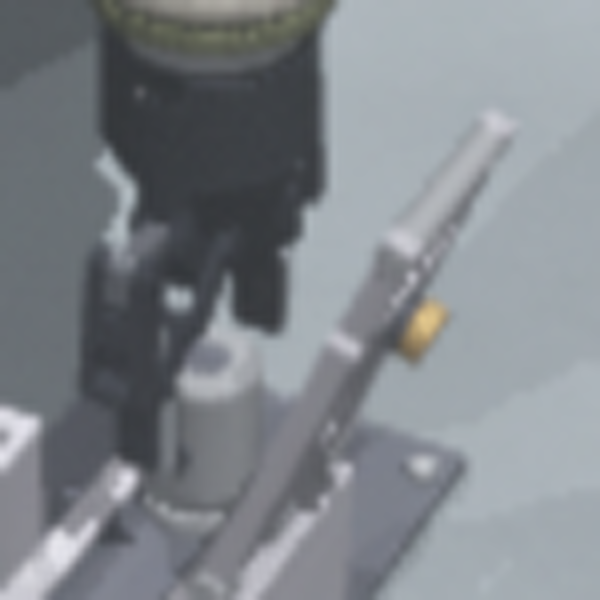

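jog_arm(
  plan=[0,0,0,0,0,0,-1,0,0,0,0,0,0,-1,0,0,0,0,0,0,-1,0,0,0,0,0,0,-1,0,0,0,0,0,0,-1,0,0,0,0,0,0,-1],
  squeeze=30,
)

```text
t: 10.25
position: [0.4902, -0.0255, 0.0057]
orientation: [3.101, 0.5, 0.0]
force: [-2.9, -0.7, 6.3]
grip_width: 0.041
```

jog_arm(
  plan=[0,0,0,0.15,0,0,-1,0,0,0,0.2,0,0,-1,0,0,0,0.2,0,0,-1,0,0,0,0.2,0,0,-1,0,0,0,0.2,0,0,-1,0,0,0,0.1,0,0,-1,0,0,0,0,0,0,-1],
)

```text
t: 11.12
position: [0.5486, -0.0068, 0.0056]
orientation: [3.1, 0.499, -0.006]
force: [-10.0, -3.9, 14.4]
grip_width: 0.0407
```

jog_arm(
  plan=[0,0,0,0.08,0,0,-1,0,0,0,0.08,0,0,-1,0,0,0,0.06,0,0,-1,0,0,0,0,0,0,-1],
)

```text
t: 11.62
position: [0.5607, -0.0028, 0.0057]
orientation: [3.1, 0.499, -0.007]
force: [-12.2, -4.6, 16.4]
grip_width: 0.0408
```

jog_arm(
  plan=[0,0,0,0.04,0,0,-1,0,0,0,0.04,0,0,-1,0,0,0,0,0,0,-1],
)

```text
t: 12.0
position: [0.5625, -0.0024, 0.0057]
orientation: [3.098, 0.498, -0.016]
force: [-26.1, -7.7, 31.9]
grip_width: 0.041
```

Run:
```python
from h import *
o=bot.get_obs();print(o['position'],o['force'],o['moment'])
w=optics.read_camera('wrist');s=optics.read_camera('scene')[140:240,225:320]
save('w7.png',w,1.2);save('s7.png',s,6)
```

```text
[ 0.56248029 -0.00240877  0.00569746] [-26.06368083  -7.73972952  31.91081436] [-1.97478894  6.44457897 -0.01152906]
```

View pics/w7.png

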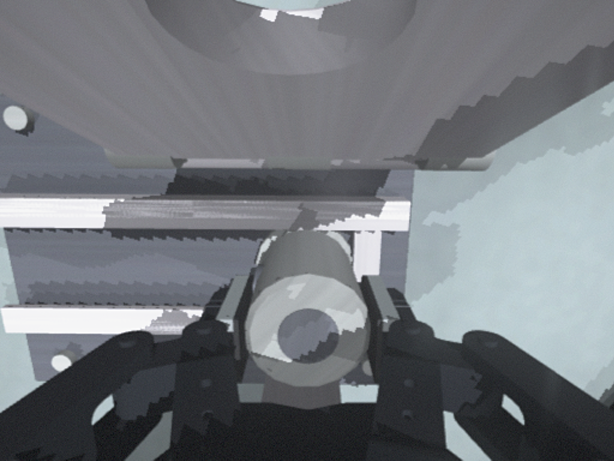

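View pics/s7.png

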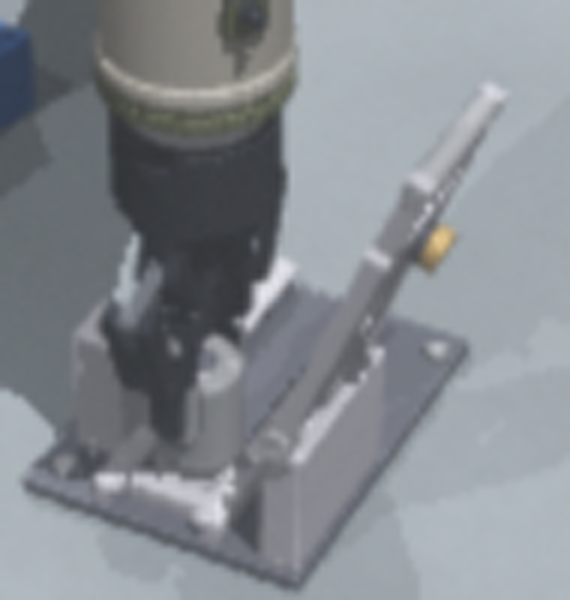

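jog_arm(
  plan=[0,0,0,0,0,0,0.8,0,0,0,0,0,0,0.8,0,0,0,0,0,0,0.8,0,0,0,0,0,-0.1,0.8,0,0,0,0,0,-0.5,0.8,0,0,0,0,0,-0.9,0.8,0,0,0,0,0,-0.9,0.8,0,0,0,0,0,-0.9,0.8,0,0,0,0,0,-0.9,0.8,0,0,0,0,0,0,0.8],
)

```text
t: 13.35
position: [0.569, 0.0009, 0.2621]
orientation: [3.1, 0.501, 0.011]
force: [0.8, -0.3, -1.2]
grip_width: 0.0768
```

```bash
cat > fit3.py <<'E'
import sys
from fit import X
from h import *
from scipy.optimize import least_squares
E
python3 - <<'E'
from h import *
o=bot.get_obs();print(o['position'],o['qpos'].round(2),yaw(o),o['force'])
w=optics.read_camera('wrist')
save('w8.png',w,1.5)
target([.5245,.110,.26],108.2,o)
for n in ['piston_center','handle_bar']:
    r=nets.recognise('wrist',n);print(n,[(round(d['conf'],2),towrld('wrist',d['position'],o).round(3).tolist()) for d in r[:3]])
E
```

```text
[0.56900753 0.00085808 0.26213058] [ 0.62  0.27 -0.85  1.47  0.21  1.48  0.09] 18.345146586681246 [ 0.81780245 -0.29510643 -1.16205052]
t 13.35 pos [0.569  0.0009 0.2621] yaw 18.35 F [ 0.8 -0.3 -1.2] w 0.0768
 turn(8deg) [  0.054  -0.024 -11.232]  shift(60mm) [ 1.96  -0.137  0.036]
piston_center [(0.87, [0.564, -0.001, 0.074])]
handle_bar [(0.96, [0.528, 0.091, 0.201])]
```

View pics/w8.png

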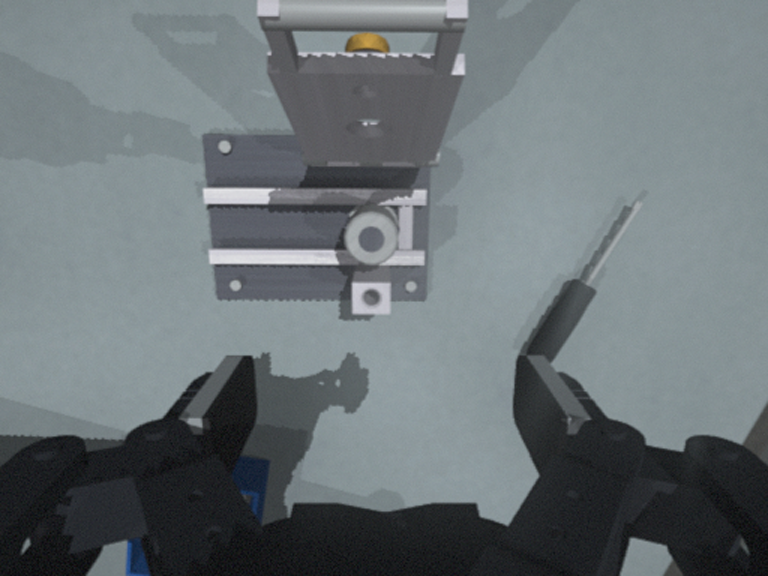

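```bash
cat > fit3.py <<'E'
from fit import *
W=[((-145,77,8),204,134),((-145,-70,8),217,300),((50,-70,8),427,300),((0,-47,75),371,297),((-144,26.5,20),204,195),((-144,-26.5,20),210,256),((46,26.5,20),427,198),((46,-26.5,20),424,257),('p',371,238),('h',363,14)]
P0=np.array([.56900753,.00085808,.26213058]);O0=Ro.from_rotvec([3.1,.501,.011])
O0=Ro.from_euler('z',18.345,degrees=True)*Ro.from_euler('x',180,degrees=True)*Ro.from_euler('xyz',[-.43,.19,0],degrees=True)
C=optics.calibration('wrist');TC=C['tool_from_camera']
def pw(Xw):
    q=O0.inv().apply(Xw-P0);c=TC[:3,:3].T@(q-TC[:3,3]);p=C['K']@c;return p[:2]/p[2]
def rw(p,full=False):
    r=np.array([pw(X(p,k))-[u/1.5,v/1.5] for k,u,v in W]);return r if full else r.ravel()
g=least_squares(rw,np.r_[f.x[:3],0,f.x[4]],x_scale=[.01,.01,.1,10,.1]);print('wrist',g.x.round(4),np.degrees(g.x[2]));print(rw(g.x,True).round(1).tolist())
for n,k in dict(piston='p',bar='h',bush=(0,-47,102),hinge=(0,62,83)).items():print(n,X(g.x,k).round(4))
E
python3 fit3.py
```

```text
[ 5.59300e-01 -4.10000e-03  3.15400e-01 -7.42655e+01  1.93050e+00] deg 18.070436644999408
[[-1.2, -0.1], [0.1, 0.1], [-1.5, -0.8], [-0.4, -0.0], [0.4, 0.1], [0.3, 0.5], [-0.7, -1.4], [-0.7, -0.4], [0.2, -0.4], [0.5, 0.1], [-0.7, -1.8], [-0.1, -0.8], [0.6, -2.3], [0.2, -0.9], [-0.0, -0.5], [-0.1, 0.9]]
piston [ 0.4887 -0.0271  0.074 ]
bar [0.5224 0.1091 0.2346]
bush [ 0.5739 -0.0487  0.102 ]
wrist [ 0.5624 -0.0038  0.3127 -0.5637  1.9278] 17.91432695117307
[[-1.2, -0.3], [0.2, -0.9], [-0.1, -0.1], [0.5, 0.8], [0.1, 0.2], [-0.2, -0.0], [-0.1, -0.8], [0.7, 0.2], [-0.0, 0.8], [0.1, 0.0]]
piston [ 0.5619 -0.004   0.074 ]
bar [0.526  0.1091 0.2348]
bush [ 0.5769 -0.0485  0.102 ]
hinge [0.5434 0.0552 0.083 ]
```

jog_arm(
  plan=[0,0,-0.936,0,0,0,0.2,0,0,-0.936,0,0,0,0.2,0,0,-0.936,0,0,0,0.2,0,0,-0.936,0,0,0,0.2,0,0,-0.936,0,0,0,0.2,0,0,-0.936,0,0,0,0.2,0,0,-0.936,0,0,0,0.2,0,0,-0.936,0,0,0,0.2,0,0,-0.936,0,0,0,0.2,0,0,-0.936,0,0,0,0.2,0,0,-0.936,0,0,0,0.2,0,0,-0.936,0,0,0,0.2,0,0,0,0.5,-0.03,0,0.2,0,0,0,0.5,-0.03,0,0.2,0,0,0,0.5,-0.03,0,0.2,0,0,0,0.4,-0.03,0,0.2,0,0,0,0,0,0,0.2,0,0,0,0,0,0,0.2],
)

```text
t: 15.75
position: [0.5247, 0.105, 0.2566]
orientation: [-1.843, -2.543, 0.002]
force: [1.7, -0.5, -0.2]
grip_width: 0.0514
```

Run:
```python
from h import *
o=bot.get_obs();print(o['qpos'].round(2))
w=optics.read_camera('wrist')
save('w9.png',w,1.5)
target([.5255,.1095,.1775],108.1,o)
r=nets.recognise('wrist','handle_bar');print([(round(d['conf'],2),towrld('wrist',d['position'],o).round(3).tolist()) for d in r[:3]])
C=optics.calibration('wrist');T=C['tool_from_camera']
q=Ro.from_rotvec(o['orientation']).inv().apply(np.array([.5255,.1095,.2347])-o['position']);c=T[:3,:3].T@(q-T[:3,3]);p=C['K']@c;print(p[:2]/p[2]*1.5)
```

```text
[ 0.7   0.28 -1.16  1.55  0.25  1.48  1.42]
t 15.75 pos [0.5247 0.105  0.2566] yaw 108.13 F [ 1.7 -0.5 -0.2] w 0.0514
 turn(8deg) [-0.009  0.001  0.004]  shift(60mm) [0.067 0.036 1.318]
[(0.61, [0.527, 0.095, 0.207])]
[393.39712087 309.28615593]
```

View pics/w9.png

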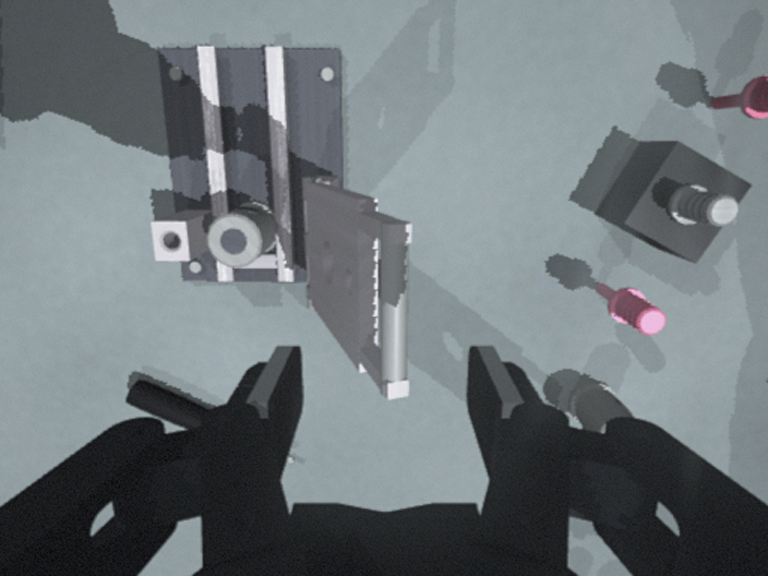

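jog_arm(
  plan=[0,0,0,0.067,0.036,0.3,0.2,0,0,0,0,0,0.4,0.2,0,0,0,0,0,0.35,0.2,0,0,0,0,0,0.27,0.2,0,0,0,0,0,0,0.2,0,0,0,0,0,0,-1,0,0,0,0,0,0,-1,0,0,0,0,0,0,-1,0,0,0,0,0,0,-1,0,0,0,0,0,0,-1],
  squeeze=30,
)

```text
t: 17.1
position: [0.5258, 0.1109, 0.1788]
orientation: [1.842, 2.544, 0.001]
force: [-0.1, 0.6, 6.1]
grip_width: 0.0105
```

Run:
```python
from h import *
o=bot.get_obs();print(o['position'],o['qpos'].round(2),yaw(o),o['force'],o['grip_width'])
save('s10.png',optics.read_camera('scene')[100:240,225:345],5)
# arc waypoints for the bar with hinge from fit
a=np.radians(18.1);j=np.array([.5622,-.0035]);
def X(y,z): return np.array([j[0]-np.sin(a)*y,j[1]+np.cos(a)*y,z])
def bar(th): return X(.062-.162*np.cos(th),.083+.162*np.sin(th))
print(bar(1.93))
prev=bar(1.93)
for th in np.r_[np.arange(1.73,-.01,-.2),0]:
    b=bar(th);d=b-prev;prev=b
    print(round(th,2),b.round(3),'shift x',round((-np.sin(a)*d[0]+np.cos(a)*d[1])/.06,3),'z',round(-d[2]/.06,3))
```

```text
[0.52583315 0.11085404 0.17877469] [ 0.66  0.33 -1.13  1.67  0.31  1.34  1.36] 108.18005452470447 [-0.14181477  0.5919544   6.14515793] 0.010539969097617308
[0.52524576 0.10956163 0.23466068]
1.73 [0.535 0.08  0.243] shift x -0.521 z -0.138
1.53 [0.545 0.049 0.245] shift x -0.538 z -0.032
1.33 [0.555 0.019 0.24 ] shift x -0.534 z 0.076
1.13 [ 0.564 -0.01   0.23 ] shift x -0.508 z 0.18
0.93 [ 0.573 -0.037  0.213] shift x -0.462 z 0.278
0.73 [ 0.58  -0.059  0.191] shift x -0.398 z 0.364
0.53 [ 0.586 -0.077  0.165] shift x -0.318 z 0.436
0.33 [ 0.591 -0.09   0.135] shift x -0.225 z 0.49
0.13 [ 0.593 -0.097  0.104] shift x -0.123 z 0.525
0.0 [ 0.593 -0.099  0.083] shift x -0.023 z 0.35
```

View pics/s10.png

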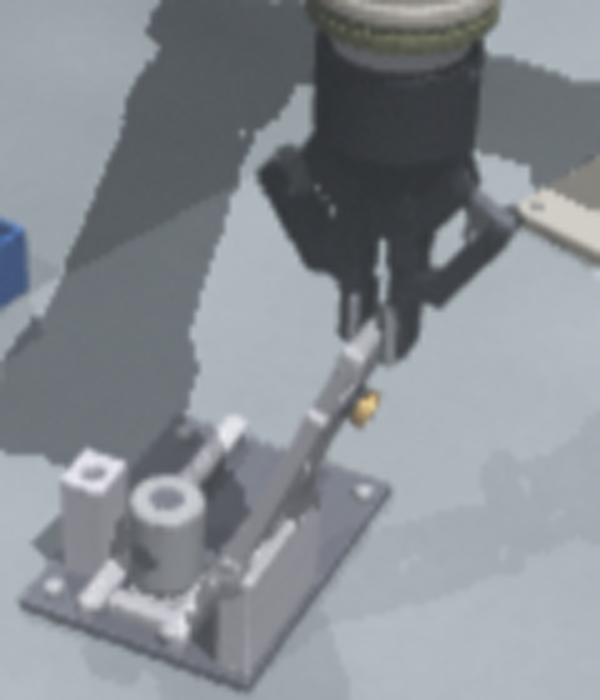

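jog_arm(
  plan=[0,0,0,-0.26,0,-0.08,-1,0,0,0,-0.26,0,-0.06,-1,0,0,0,-0.27,0,-0.03,-1,0,0,0,-0.27,0,0,-1,0,0,0,-0.27,0,0.025,-1,0,0,0,-0.265,0,0.05,-1,0,0,0,-0.26,0,0.08,-1,0,0,0,-0.25,0,0.1,-1,0,0,0,-0.24,0,0.125,-1,0,0,0,-0.225,0,0.15,-1,0,0,0,0,0,0,-1],
)

```text
t: 18.52
position: [0.5738, -0.0376, 0.1553]
orientation: [-1.845, -2.542, 0.001]
force: [2.4, -0.6, -2.3]
grip_width: 0.0107
```

Run:
```python
from h import *
o=bot.get_obs();print(o['position'],o['qpos'].round(2),yaw(o),o['force'],o['grip_width'])
a=np.radians(18.1);j=np.array([.5622,-.0035]);d=o['position'][:2]-j
y=-np.sin(a)*d[0]+np.cos(a)*d[1];x=np.cos(a)*d[0]+np.sin(a)*d[1];z=o['position'][2]+.057
print('jig x,y',x,y,'r',np.hypot(.062-y,z-.083),'th',np.arctan2(z-.083,.062-y))
```

```text
[ 0.57375222 -0.03764787  0.15526414] [ 0.81  0.43 -1.04  1.61  0.38  1.33  1.6 ] 108.07045865893994 [ 2.44925688 -0.61256595 -2.34164557] 0.01073012353076433
jig x,y 0.00037162687049458257 -0.03604709080511354 r 0.16224194707429976 th 0.9218761869938112
```

jog_arm(
  plan=[0,0,0,-0.21,0,0.17,-1,0,0,0,-0.19,0,0.19,-1,0,0,0,-0.17,0,0.21,-1,0,0,0,-0.15,0,0.225,-1,0,0,0,-0.125,0,0.24,-1,0,0,0,-0.1,0,0.25,-1,0,0,0,-0.075,0,0.26,-1,0,0,0,-0.05,0,0.265,-1,0,0,0,-0.02,0,0.25,-1,0,0,0,0,0,0,-1],
)

```text
t: 19.77
position: [0.5935, -0.0976, 0.0317]
orientation: [-1.841, -2.544, 0.0]
force: [-2.2, 2.7, -3.5]
grip_width: 0.011
```

```bash
cat >> h.py <<'E'
def jigpos(o):
    a=np.radians(18.1);j=np.array([.5622,-.0035]);d=o['position'][:2]-j
    y=-np.sin(a)*d[0]+np.cos(a)*d[1];x=np.cos(a)*d[0]+np.sin(a)*d[1];z=o['position'][2]+.057
    return x,y,z
E
python3 - <<'E'
from h import *
o=bot.get_obs();print(o['position'],o['qpos'].round(2),yaw(o),o['force'],o['grip_width'])
x,y,z=jigpos(o)
print('jig x,y,z',x,y,z,'r',np.hypot(.062-y,z-.083),'th',np.arctan2(z-.083,.062-y))
E
```

```text
[ 0.59354007 -0.09764997  0.03167414] [ 0.8   0.61 -0.93  1.66  0.53  1.15  1.61] 108.21866645345459 [-2.2155797   2.70498133 -3.53813416] 0.010976356565856871
jig x,y,z 0.0005390564090048643 -0.09922765016075284 0.08867413504368182 r 0.1613274650667147 th 0.03517879330467398
```

jog_arm(
  plan=[0,0,0,0,0,0.06,-1,0,0,0,0,0,0.04,-1,0,0,0,0,0,0.03,-1,0,0,0,0,0,0,-1],
)

```text
t: 20.27
position: [0.5944, -0.0976, 0.0292]
orientation: [1.841, 2.543, -0.002]
force: [-20.9, 2.6, 36.4]
grip_width: 0.011
```

jog_arm(
  plan=[0,0,0,0,0,-0.04,-1,0,0,0,0,0,0,-0.35,0,0,0,0,0,0,-0.35,0,0,0,0,0,0,-0.35],
)

```text
t: 20.78
position: [0.5942, -0.0984, 0.0276]
orientation: [1.843, 2.544, 0.0]
force: [0.2, -0.9, -0.4]
grip_width: 0.0276
```

Run:
```python
from h import *
o=bot.get_obs();print(o['position'],o['force'],o['grip_width'])
save('s11.png',optics.read_camera('scene')[130:240,225:325],6)
save('w11.png',optics.read_camera('wrist'),1.5)
```

```text
[ 0.59423873 -0.09836391  0.0276007 ] [ 0.226603   -0.85828452 -0.42211985] 0.027568202095489956
```

View pics/s11.png

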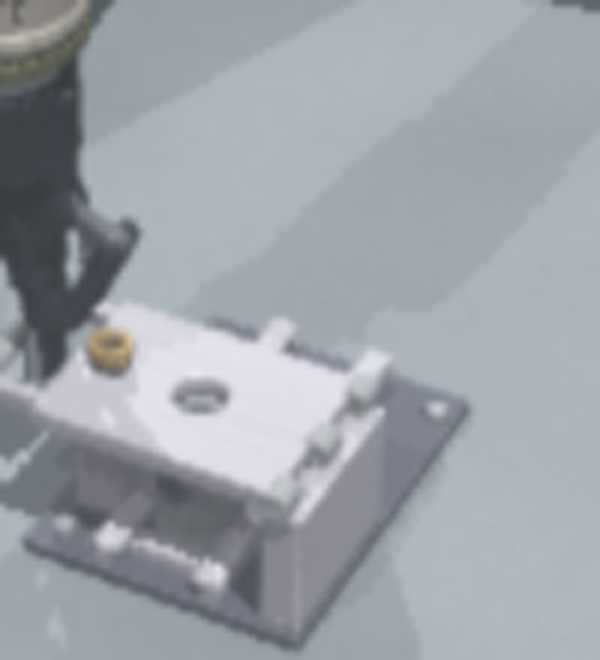

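View pics/w11.png

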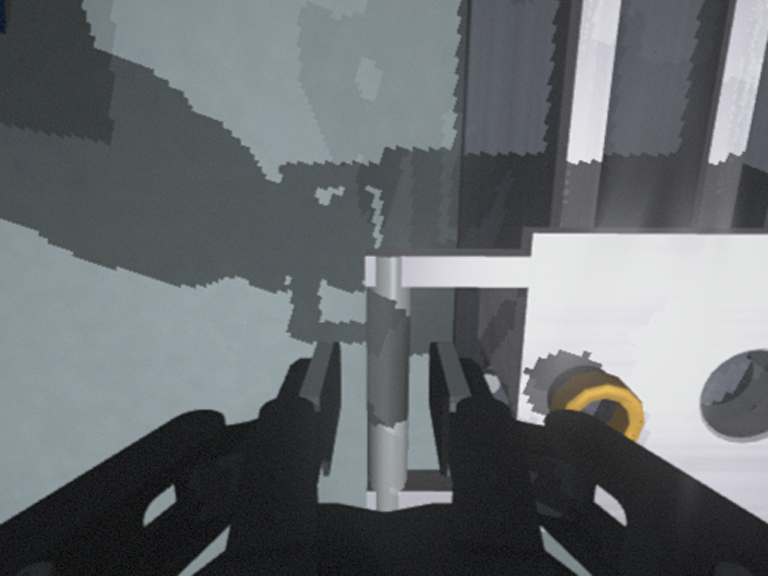

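jog_arm(
  plan=[0,0,0,0,0,-0.3,-0.35,0,0,0,0,0,-0.7,-0.35,0,0,0,0,0,-0.9,-0.35,0,0,0,0,0,-0.9,0.2,0,0,0,0,0,0,0.2,0,0,0,0,0,0,0.2],
)

```text
t: 21.62
position: [0.5939, -0.0981, 0.196]
orientation: [1.842, 2.544, -0.0]
force: [-0.2, -0.3, 0.3]
grip_width: 0.0519
```

Run:
```python
from h import *
o=bot.get_obs();print(o['position'],o['force'],o['orientation'],o['qpos'].round(2))
w=optics.read_camera('wrist');save('w12.png',w,1.5)
target([.428,.3195,.11],108.1,o)
for n in ['bush_mouth','lid','handle_bar']:
    r=nets.recognise('wrist',n);print(n,[(round(d['conf'],2),towrld('wrist',d['position'],o).round(3).tolist()) for d in r[:3]])
save('s12.png',optics.read_camera('scene')[130:240,200:325],6)
```

```text
[ 0.59385092 -0.09807528  0.19599602] [-0.23080877 -0.30232542  0.32762244] [ 1.84227677e+00  2.54394552e+00 -3.21128235e-04] [ 0.85  0.46 -1.02  1.48  0.39  1.42  1.71]
t 21.62 pos [ 0.5939 -0.0981  0.196 ] yaw 108.18 F [-0.2 -0.3  0.3] w 0.0519
 turn(8deg) [0.001 0.005 0.01 ]  shift(60mm) [ 7.474 -0.465  1.433]
bush_mouth [(0.82, [0.576, -0.052, 0.099])]
lid [(0.95, [0.565, -0.02, 0.09])]
handle_bar [(0.81, [0.562, -0.018, 0.092])]
```

View pics/w12.png

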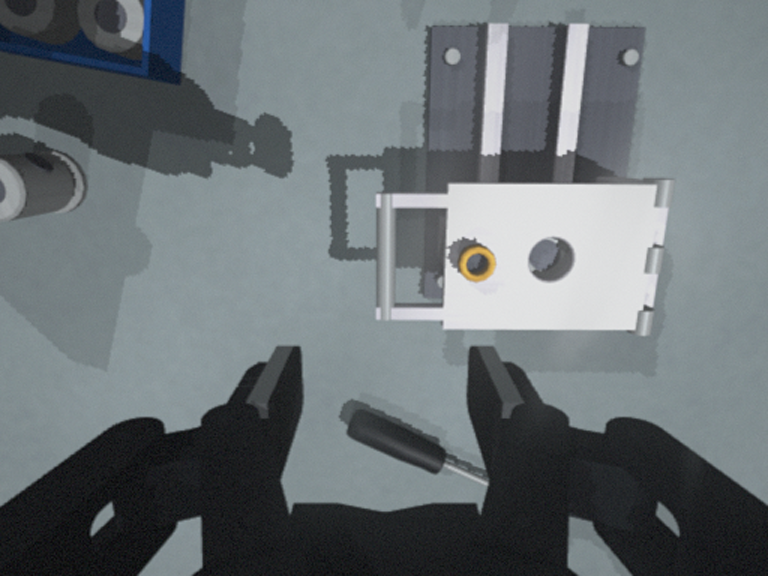

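View pics/s12.png

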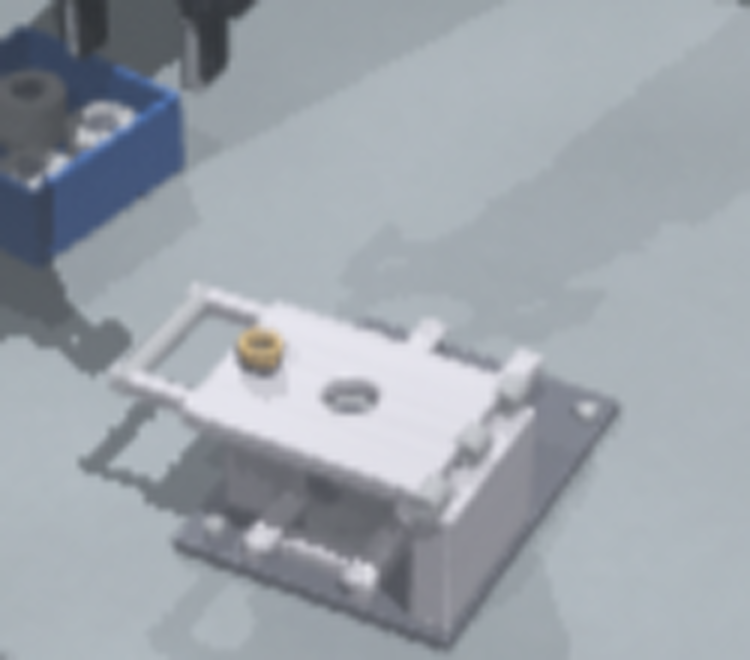

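```bash
cat >> h.py <<'E'
def wz(u,v,z,o):
    C=optics.calibration('wrist');T=C['tool_from_camera'];R=Ro.from_rotvec(o['orientation']).as_matrix()
    d=R@T[:3,:3]@np.linalg.solve(C['K'],[u,v,1]);c=o['position']+R@T[:3,3];return c+d*(z-c[2])/d[2]
E
python3 - <<'E'
from h import *
o=bot.get_obs()
for n,u,v,z in [('bush',478,263,.102),('bar',386,257,.083),('window',551,259,.088)]:
    p=wz(u/1.5,v/1.5,z,o);print(n,p,jigpos(dict(position=p))[:2])
im=optics.read_camera('scene')
# scene: bush mouth & window
for n,u,v,z in [('bush',263,345,.102),('window',350,397,.088)]:
    p=atz('scene',200+u/6,130+v/6,z);print('scene',n,p,jigpos(dict(position=p))[:2])
E
```

```text
bush [ 0.57491962 -0.04739245  0.102     ] (np.float64(-0.0015461538960870273), np.float64(-0.045672152179480736))
bar [ 0.59205658 -0.09730189  0.083     ] (np.float64(-0.000762884810694333), np.float64(-0.09843591376824642))
window [ 0.56118693 -0.00284842  0.088     ] (np.float64(-0.0007605122360248665), np.float64(0.00093407139516748))
scene bush [ 0.57774766 -0.04383173  0.102     ] (np.float64(0.002248181279767468), np.float64(-0.04316623731177334))
scene window [ 0.56322705 -0.0010181   0.088     ] (np.float64(0.0017472999766078162), np.float64(0.002040004154418234))
```

jog_arm(
  plan=[0,0,0,0.6,-0.04,0,0.2,0,0,0,0.9,-0.055,0,0.2,0,0,0,0.9,-0.055,0,0.2,0,0,0,0.9,-0.055,0,0.2,0,0,0,0.9,-0.055,0,0.2,0,0,0,0.9,-0.055,0,0.2,0,0,0,0.9,-0.055,0.2,0.2,0,0,0,0.9,-0.055,0.3,0.2,0,0,0,0.57,-0.04,0.3,0.2,0,0,0,0,0,0.3,0.2,0,0,0,0,0,0,0.2,0,0,0,0,0,0,0.2],
)

```text
t: 23.42
position: [0.4286, 0.3181, 0.13]
orientation: [1.845, 2.542, 0.0]
force: [0.2, 0.2, 0.2]
grip_width: 0.051
```

Run:
```python
from h import *
o=bot.get_obs();print(o['qpos'].round(2))
w=optics.read_camera('wrist');save('w13.png',w,1.5)
target([.428,.3195,.031],108.1,o)
r=nets.recognise('wrist','pin_grip');print([(round(d['conf'],2),towrld('wrist',d['position'],o).round(3).tolist()) for d in r[:3]])
```

```text
[ 0.24  0.4  -1.16  1.74  0.38  1.26  0.88]
t 23.43 pos [0.4286 0.3181 0.13  ] yaw 108.06 F [0.2 0.2 0.2] w 0.051
 turn(8deg) [ 0.002  0.002 -0.005]  shift(60mm) [ 0.025 -0.003  1.65 ]
[(0.95, [0.428, 0.321, 0.096]), (0.93, [0.346, 0.329, 0.096]), (0.82, [0.512, 0.313, 0.078])]
```

View pics/w13.png

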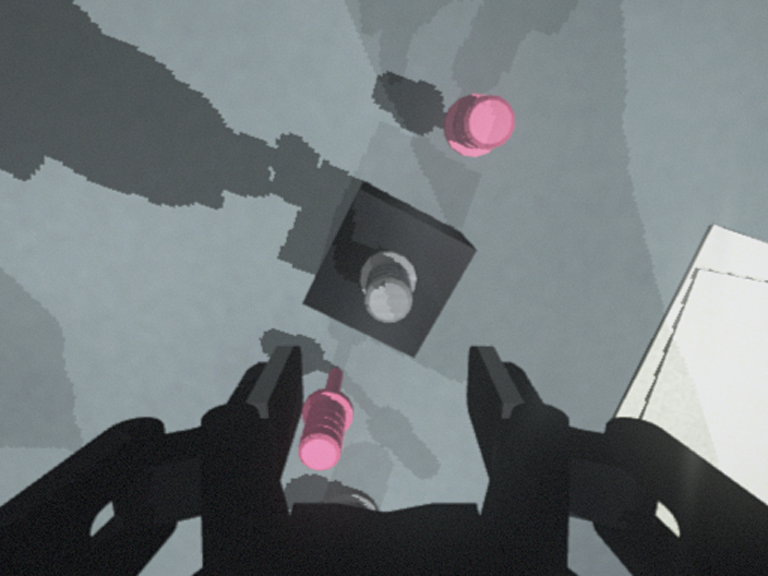

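Run:
```python
from h import *
o=bot.get_obs();p=wz(389/1.5,300/1.5,.099,o);print(p, 'flange',wz(388/1.5,279/1.5,.061,o))
target([p[0],p[1],.031],108.1,o)
```

```text
[0.42887802 0.32070424 0.099     ] flange [0.42939782 0.3206753  0.061     ]
t 23.52 pos [0.4287 0.3184 0.1302] yaw 108.06 F [-0.1 -0.3 -0.2] w 0.0512
 turn(8deg) [ 0.007  0.002 -0.004]  shift(60mm) [0.036 0.016 1.654]
```

jog_arm(
  plan=[0,0,0,0.035,0.015,0.4,0.2,0,0,0,0,0,0.5,0.2,0,0,0,0,0,0.4,0.2,0,0,0,0,0,0.25,0.2,0,0,0,0,0,0.1,0.2,0,0,0,0,0,0,0.2,0,0,0,0,0,0,-1,0,0,0,0,0,0,-1,0,0,0,0,0,0,-1,0,0,0,0,0,0,-1],
  squeeze=60,
)

```text
t: 24.78
position: [0.4284, 0.3215, 0.0315]
orientation: [1.842, 2.543, 0.001]
force: [-1.0, -2.1, 4.6]
grip_width: 0.0202
```

Run:
```python
from h import *
o=bot.get_obs();print(o['position'],o['force'],o['grip_width'],yaw(o))
save('w14.png',optics.read_camera('wrist')[120:380,150:400],2.5)
save('s14.png',optics.read_camera('scene')[190:280,335:425],6)
```

```text
[0.42837529 0.32148852 0.03146215] [-1.03058413 -2.13134399  4.64393441] 0.02021889065359824 108.16410387308984
```

View pics/w14.png

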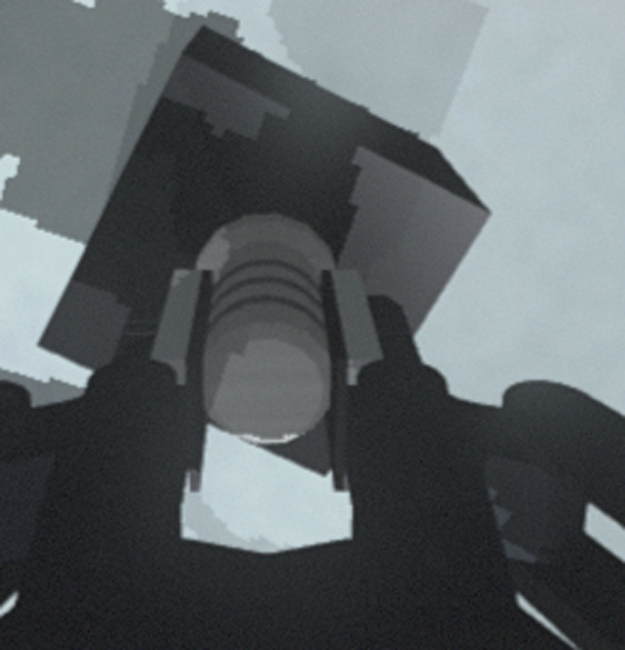

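View pics/s14.png

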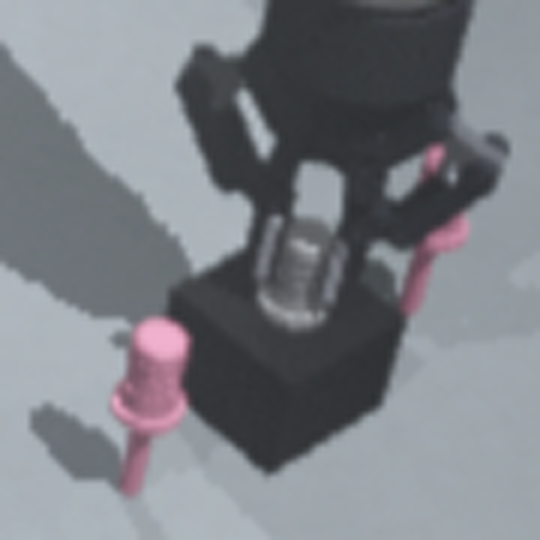

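jog_arm(
  plan=[0,0,0,0,0,-0.15,-1,0,0,0,0,0,-0.3,-1,0,0,0,0,0,-0.5,-1,0,0,0,0,0,-0.6,-1,0,0,0,0,0,-0.6,-1,0,0,0,0,0,0,-1],
)

```text
t: 25.62
position: [0.4288, 0.3228, 0.1632]
orientation: [1.841, 2.543, 0.007]
force: [0.2, 0.0, -1.3]
grip_width: 0.0206
```

Run:
```python
from h import *
o=bot.get_obs();print(o['qpos'].round(2),o['orientation'])
target([.576,-.048,.16],108.1,o)
save('w15.png',optics.read_camera('wrist')[120:380,150:400],2.5)
save('s15.png',optics.read_camera('scene')[150:260,335:425],6)
```

```text
[ 0.25  0.37 -1.18  1.7   0.35  1.31  0.89] [1.84108892 2.54289441 0.00722688]
t 25.62 pos [0.4288 0.3228 0.1632] yaw 108.19 F [ 0.2  0.  -1.3] w 0.0206
 turn(8deg) [ 0.036 -0.007  0.011]  shift(60mm) [-6.637  0.411  0.053]
```

View pics/w15.png

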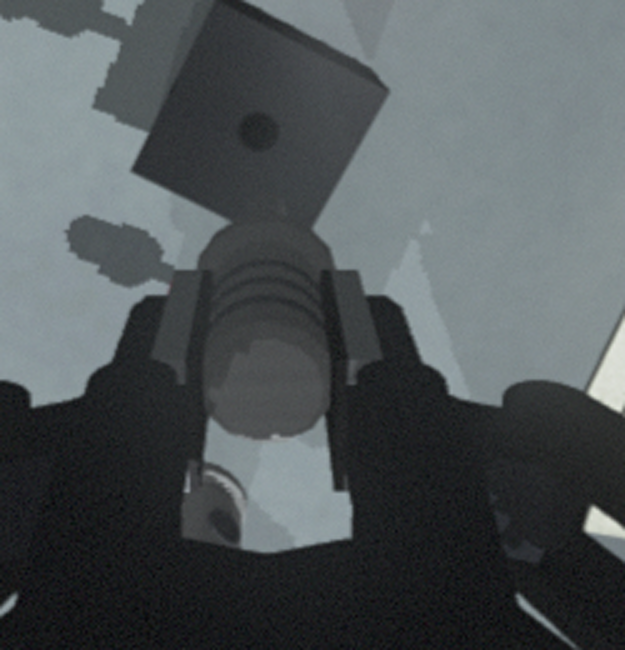

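View pics/s15.png

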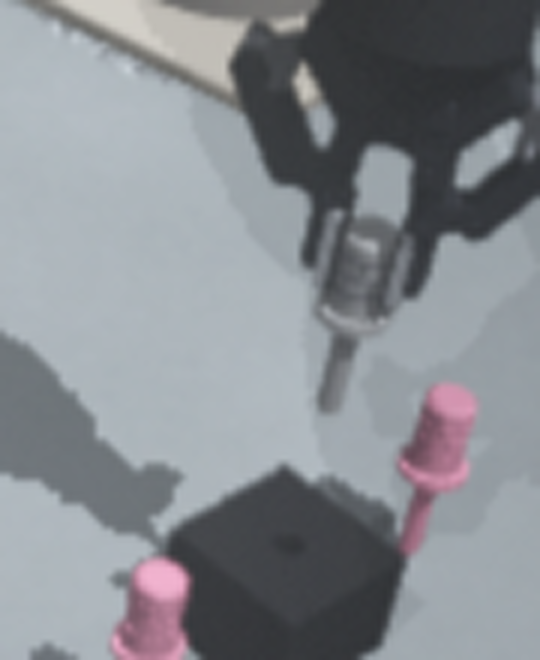

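jog_arm(
  plan=[0,0,0,-0.4,0.025,0,-1,0,0,0,-0.8,0.05,0,-1,0,0,0,-0.9,0.055,0,-1,0,0,0,-0.9,0.055,0,-1,0,0,0,-0.9,0.055,0,-1,0,0,0,-0.9,0.055,0,-1,0,0,0,-0.8,0.05,0,-1,0,0,0,-0.6,0.04,0,-1,0,0,0,-0.4,0.03,0,-1,0,0,0,0,0,0,-1,0,0,0,0,0,0,-1,0,0,0,0,0,0,-1],
)

```text
t: 27.22
position: [0.5747, -0.0455, 0.1598]
orientation: [1.84, 2.547, 0.0]
force: [-0.2, 0.4, -0.8]
grip_width: 0.0201
```

Run:
```python
from h import *
o=bot.get_obs();print(o['qpos'].round(2),o['orientation'])
target([.576,-.048,.16],108.1,o)
save('w16.png',optics.read_camera('wrist')[80:340,150:400],2.5)
save('s16.png',optics.read_camera('scene')[120:220,215:315],7)
save('t16.png',optics.read_camera('top')[140:240,210:310],6)
```

```text
[ 0.83  0.44 -1.06  1.6   0.39  1.34  1.61] [1.83953790e+00 2.54655190e+00 4.12771171e-05]
t 27.23 pos [ 0.5747 -0.0455  0.1598] yaw 108.31 F [-0.2  0.4 -0.8] w 0.0201
 turn(8deg) [0.001 0.001 0.027]  shift(60mm) [-0.047  0.007 -0.004]
```

View pics/w16.png

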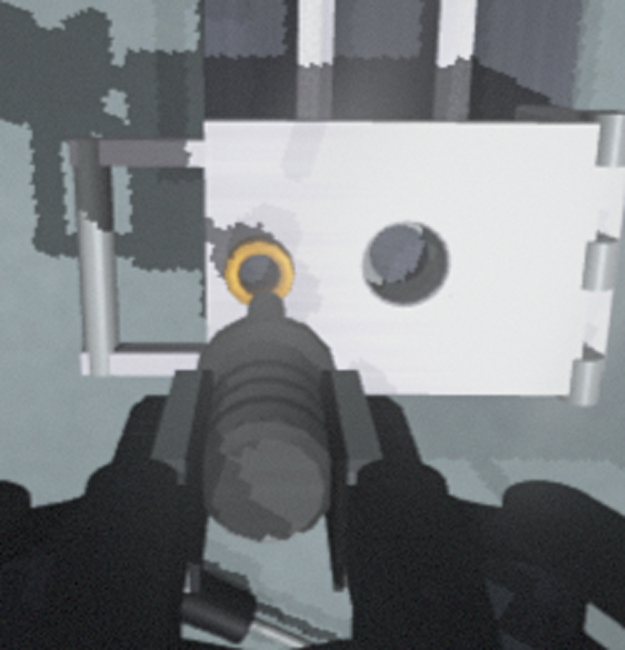

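View pics/s16.png

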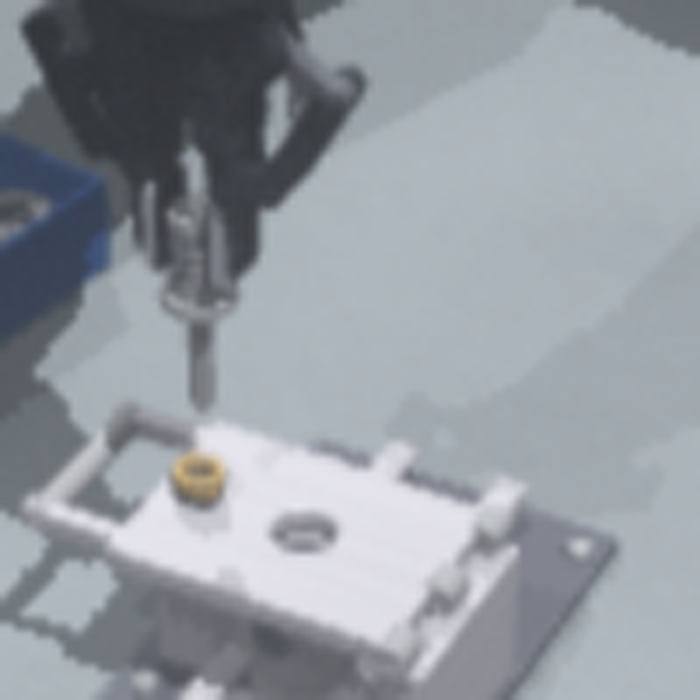

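Run:
```python
from h import *
o=bot.get_obs()
p=wz(150+259/2.5,80+271/2.5,.102,o);print('bush',p)
C=optics.calibration('wrist');T=C['tool_from_camera']
for q in ([0,0,.0275],[0,-.005,.0275],[0,0,-.0695],[0,0,-.0305]):
    c=T[:3,:3].T@(np.array(q)-T[:3,3]);u=C['K']@c;u=u[:2]/u[2];print(q,u,(u-[150,80])*2.5)
# scene: bush vs tip
print('tip scene',(proj('scene',o['position']-[0,0,.0275])-[215,120])*7,'seen (203,405)')
print('bush scene seen -> ',atz('scene',215+200/7,120+470/7,.102))
target(p+[0,0,.058],108.1,o)
```

```text
bush [ 0.57566304 -0.04822315  0.102     ]
[0, 0, 0.0275] [256.16852611 200.40020654] [265.42131526 301.00051635]
[0, -0.005, 0.0275] [256.16714737 193.25590423] [265.41786842 283.13976057]
[0, 0, -0.0695] [256.13471065 277.14365454] [265.33677662 492.85913636]
[0, 0, -0.0305] [256.15293921 235.77433573] [265.38234802 389.43583932]
tip scene [200.93095182 406.09067611] seen (203,405)
bush scene seen ->  [ 0.57720603 -0.0455004   0.102     ]
t 27.38 pos [ 0.5749 -0.0464  0.1598] yaw 108.24 F [-0.6 -0.9 -1.2] w 0.0201
 turn(8deg) [0.001 0.003 0.018]  shift(60mm) [-0.033  0.002 -0.004]
```

View pics/t16.png

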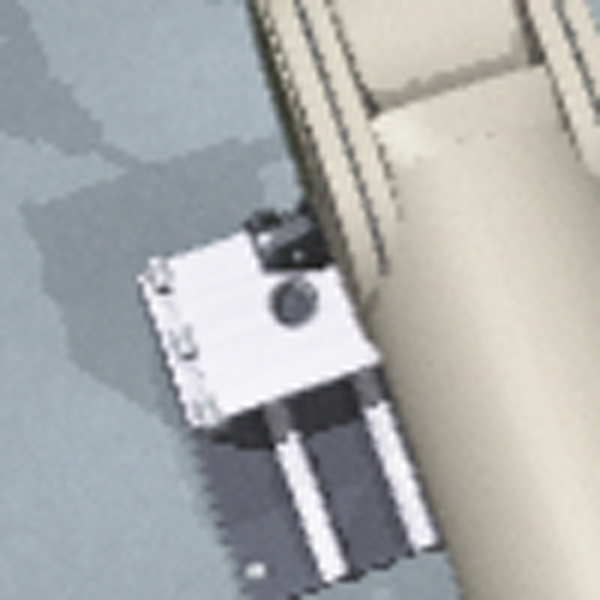

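jog_arm(
  plan=[0,0,0.018,-0.03,0,0.1,-1,0,0,0,0,0,0.18,-1,0,0,0,0,0,0.1,-1,0,0,0,0,0,0,-1,0,0,0,0,0,0,-1],
)

```text
t: 28.0
position: [0.5757, -0.0487, 0.137]
orientation: [1.846, 2.542, 0.0]
force: [0.1, 0.3, -1.3]
grip_width: 0.0203
```

Run:
```python
from h import *
o=bot.get_obs()
w=optics.read_camera('wrist')[140:240,200:310]
target([.5757,-.0482,.1295],108.1,o)
save('w17.png',w,6)
save('s17.png',optics.read_camera('scene')[150:210,220:280],10)
C=optics.calibration('wrist');T=C['tool_from_camera']
c=T[:3,:3].T@(np.array([0,0,.0275])-T[:3,3]);u=C['K']@c;u=u[:2]/u[2];print('tip',(u-[200,140])*6)
R=Ro.from_rotvec(o['orientation'])
q=R.inv().apply(np.array([.5757,-.0482,.102])-o['position']);c=T[:3,:3].T@(q-T[:3,3]);u=C['K']@c;u=u[:2]/u[2];print('bush pred',(u-[200,140])*6)
print('scene tip',(proj('scene',o['position']-[0,0,.0275])-[220,150])*10,'bush',(proj('scene',[.5757,-.0482,.102])-[220,150])*10)
```

```text
t 28.0 pos [ 0.5757 -0.0487  0.137 ] yaw 108.04 F [ 0.1  0.3 -1.3] w 0.0203
 turn(8deg) [ 0.002  0.    -0.008]  shift(60mm) [0.008 0.003 0.124]
tip [336.97227259 362.40299018]
bush pred [341.29689294 344.04801871]
scene tip [231.2503716  342.81126761] bush [233.16284369 364.67698647]
```

View pics/w17.png

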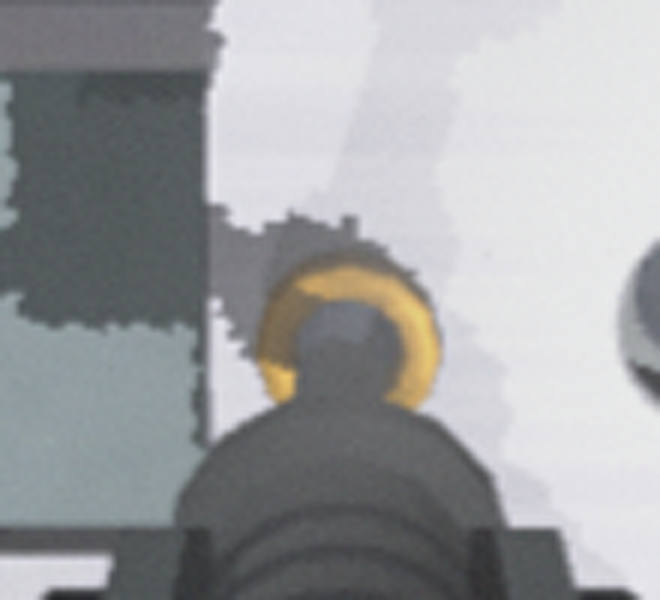

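View pics/s17.png

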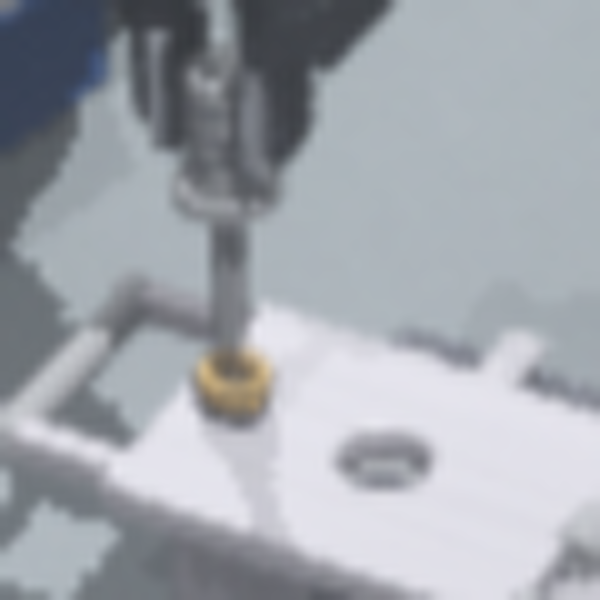

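Run:
```python
from h import *
w=optics.read_camera('wrist')[170:215,235:280].astype(float)
w=np.clip((w-40)*2.2,0,255).astype(np.uint8)
save('w18.png',w,14)
o=bot.get_obs();print(o['position'])
```

```text
[ 0.57577944 -0.04876805  0.13710296]
```

View pics/w18.png

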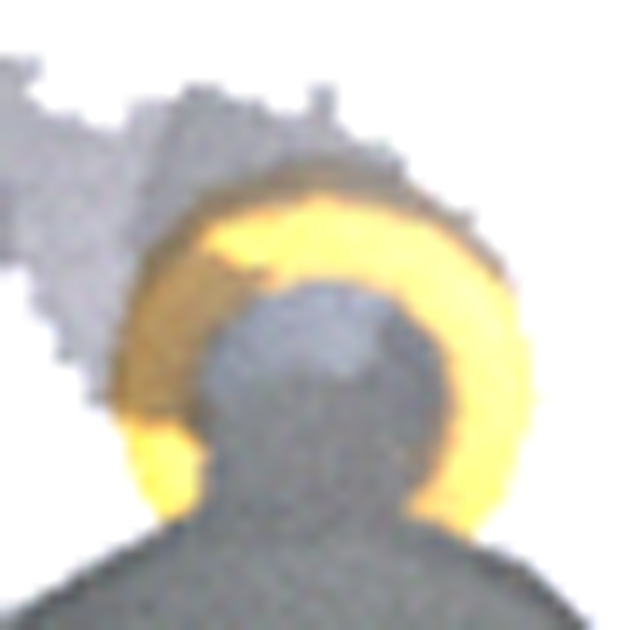

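Run:
```python
from h import *
o=bot.get_obs();R=Ro.from_rotvec(o['orientation'])
C=optics.calibration('wrist');T=C['tool_from_camera']
def tz(u,v,z):
    d=T[:3,:3]@np.linalg.solve(C['K'],[u,v,1]);c=T[:3,3];return c+d*(z-c[2])/d[2]
b=tz(258.2,198.8,o['position'][2]-.102);print('bush tool',b*1000)
t=tz(235+308/14,170+460/14,.0275);print('tip tool',t*1000)
t=tz(235+308/14,170+367/14,.0275);print('tip top edge',t*1000)
```

```text
bush tool [ 1.41393203  1.26933254 35.10295848]
tip tool [ 0.56322109  1.73368297 27.5       ]
tip top edge [ 0.56088146 -2.93712745 27.5       ]
```

jog_arm(
  plan=[0,0,0,0.014,0,0.05,-1,0,0,0,0,0,0.05,-1,0,0,0,0,0,0.05,-1,0,0,0,0,0,0.05,-1,0,0,0,0,0,0,-1],
)

```text
t: 28.78
position: [0.5752, -0.0481, 0.1245]
orientation: [-1.846, -2.542, 0.0]
force: [0.4, -1.0, -1.3]
grip_width: 0.0199
```

jog_arm(
  plan=[0,0,0,0,0,0.08,-1,0,0,0,0,0,0.08,-1,0,0,0,0,0,0.08,-1,0,0,0,0,0,0.06,-1,0,0,0,0,0,0.06,-1,0,0,0,0,0,0,-1],
)

```text
t: 29.52
position: [0.5752, -0.048, 0.1029]
orientation: [-1.846, -2.542, 0.0]
force: [0.2, -0.1, -1.4]
grip_width: 0.0198
```

jog_arm(
  plan=[0,0,0,0,0,0.06,-1,0,0,0,0,0,0.06,-1,0,0,0,0,0,0.08,-1,0,0,0,0,0,0.08,-1,0,0,0,0,0,0,-1],
)

```text
t: 30.15
position: [0.5751, -0.048, 0.0859]
orientation: [-1.845, -2.542, 0.0]
force: [0.3, 0.0, -1.1]
grip_width: 0.0201
```

jog_arm(
  plan=[0,0,0,0,0,0.06,-1,0,0,0,0,0,0.06,-1,0,0,0,0,0,0.04,-1,0,0,0,0,0,0.03,-1,0,0,0,0,0,0,-1],
  squeeze=80,
)

```text
t: 30.78
position: [0.5753, -0.048, 0.0752]
orientation: [1.846, 2.542, -0.0]
force: [-3.0, -1.6, 4.6]
grip_width: 0.0194
```

jog_arm(
  plan=[0,0,0,0,0,0.04,-1,0,0,0,0,0,0.03,-1,0,0,0,0,0,0.02,-1,0,0,0,0,0,0,-1],
)

```text
t: 31.28
position: [0.5756, -0.048, 0.0713]
orientation: [1.845, 2.541, -0.001]
force: [-8.9, -1.4, 18.4]
grip_width: 0.0196
```

jog_arm(
  plan=[0,0,0,0,0,0.02,-1,0,0,0,0,0,0,-1,0,0,0,0,0,0,-1,0,0,0,0,0,0,-1],
)

```text
t: 31.78
position: [0.5758, -0.048, 0.071]
orientation: [1.845, 2.541, -0.001]
force: [-11.6, -1.7, 29.2]
grip_width: 0.0194
```

Run:
```python
from h import *
o=bot.get_obs();print(o['position'],o['force'],o['grip_width'])
save('w19.png',optics.read_camera('wrist')[90:330,140:400],3)
s=optics.read_camera('scene');save('s19.png',s[130:230,215:315],7);save('s20.png',s)
```

```text
[ 0.57579746 -0.04801428  0.07103668] [-11.63601213  -1.67638556  29.19104133] 0.019369534488035873
```

View pics/s19.png

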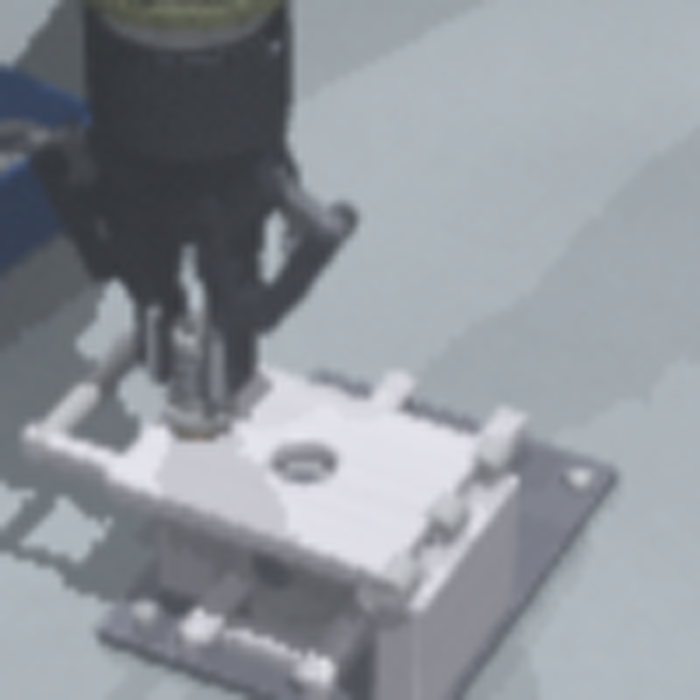

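View pics/w19.png

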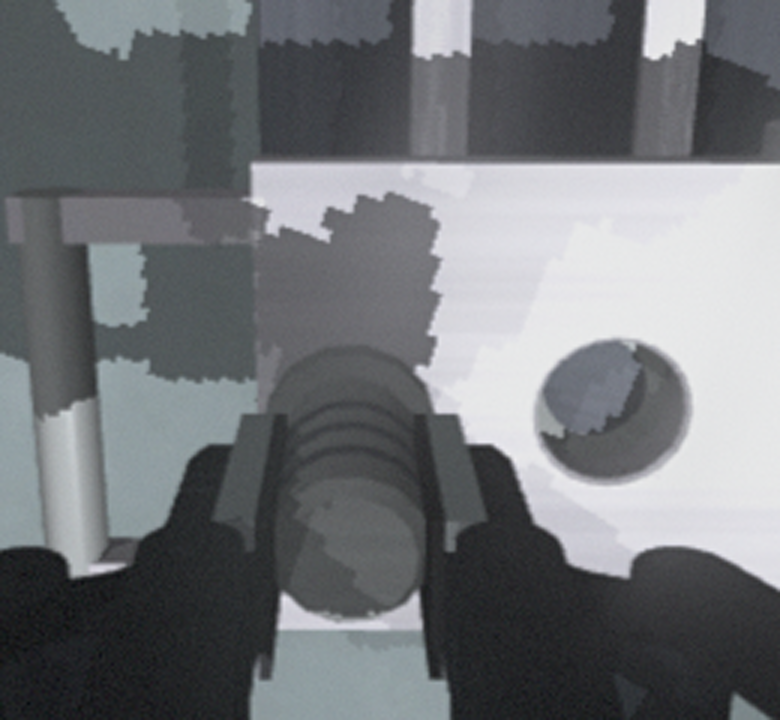

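View pics/s20.png

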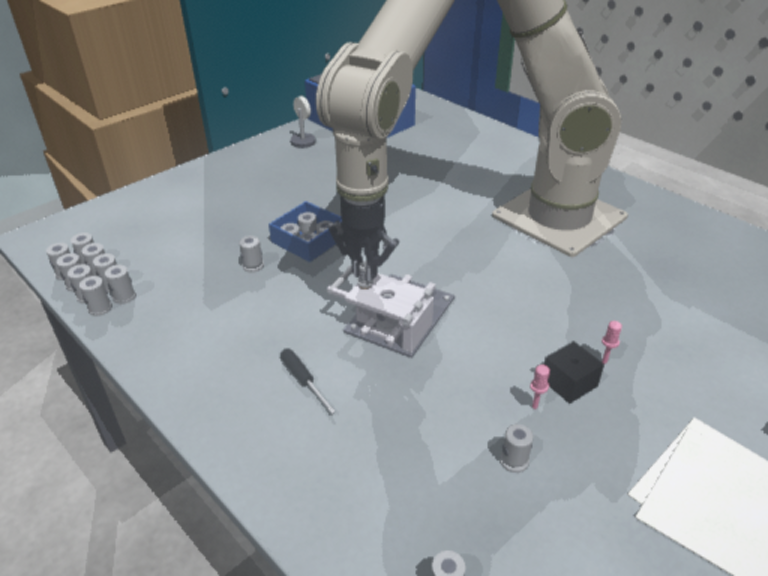

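Run:
```python
from h import *
print(job.sign_off());o=bot.get_obs();print(o['t'],o['position'],o['force'],o['grip_width'])
```

```text
the job is handed in; nothing more can be done
None
the job is handed in; nothing more can be done
```

I slid the piston home, shut the plate, moved the pin from its stand into the post through the bush, and handed in at about 32 s still pushing it down. No verdict was reported.

**Last checks**
- **Piston:** the force rose sharply at the end stop. The wrist view then showed the piston in line with the post, and the later view shows it under the plate's window.
- **Plate:** pushing it down with about 36 N met a hard stop. The bush, handle bar and window then showed within about 2 mm of their shut positions in the wrist view, and the bush within about 4 mm in the scene view. I did not measure the plate angle directly.
- **Pin and bush:** the pin slid in with no side force until its flange met the bush. It bottomed at a reported height of 71.0 mm, where I expected 71.5 mm. The push at hand-in was 29 N, well above the 9 N the bush needs.
- **Bystanders:** the last scene picture shows the pink look-alikes, spare pistons, crate and hand tool where they started.

**What disagreed**
- **Finger height:** the real fingertips sit about 35–38 mm further back than the reported tool point. My first grasp therefore closed on nothing above the piston. I measured the offset in the pictures and corrected every later height for it.
- **Camera agreement:** jig positions from the different cameras differed by up to about 4 mm, so I relied on close wrist views for the pin insertion.

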